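# Renew the rover's battery cells and put them on charge

### The arm

A 6-joint arm with a two-finger parallel gripper is mounted at the origin on the work surface. World frame = base frame: x ahead of the robot, y to its left, z up, the work surface at z = 0. Lengths are in mm, angles in rad, forces in N, time in s.
With the tool pointing down it reaches from about 350 to 875 mm from the base axis. Payload 4.2 kg.
Tool frame: the origin (TCP) lies between the finger pads; the fingertips stand 17 mm ahead of it and the grasp point (between the pads) lies 2 mm behind it; z points along the fingers, y is the line along which they close (so a half turn about z gives the same grasp; the last joint's range is limited). The gripper opens to 85 mm and grips with 20 to 120 N. Pads are 22 mm wide; open, the fingers measure 114 mm over their backs; the gripper's body (76 mm by 85 mm) begins 54 mm behind the grasp point. The pads swing forward as they close: fully open they stand 13 mm farther back than shut.
Start: joints at [1.575, 0.385, 0.008, 0, -1.194, -0.259], TCP at [157.501, 604.808, 248.312] pointing down, gripper open.
Joint ranges: [-3.14, 3.14], [-1.21, 2.06], [-1.07, 1.41], [-3.16, 2.05], [-2.99, -0.16], [-3.1, 3.1]. Speed limits (rad/s): [2.79, 2.79, 3.14, 3.14, 3.14, 3.14].

### API

Orientations are given as a unit quaternion [x, y, z, w].
In Python, from bench import arm gives the robot as it stands.
- The arm moves only by the shell command python3 jog.py 'ROWS' [OPENING]. ROWS is rows parted by semicolons, their numbers by spaces, 1 to 10 of them, each of 6 numbers: dx, dy, dz in mm, then a rotation vector rx, ry, rz in rad; each row is the pose to reach, as a shift and turn from the pose commanded when the command began, along the tool's axes at that moment; what a row does not reach only later rows make up. A row lasts 1/10 s, in which the tool goes at most 50 mm and 0.15 rad, less where a joint would pass 70% of its speed; a pose out of reach is approached as far as the arm can. OPENING is the finger opening in mm, set as the command begins (- or left out keeps the last). The fingers move at their own pace and stop on an object; the grip force is fixed at half the most. Time passes only in rows, so rows that do not move let the fingers close. It prints the time, the measured TCP pose, the force, the opening and the grip force at its end.
- arm.read_state(): the state, without advancing time (a new reading comes with each control period).
- arm.get_image(name): name is "scene" or "side" or "wrist"; returns the picture (384x512x3 uint8, blue, green, red); there is no depth.
- arm.get_calibration(name): a dict with "K" (3x3 intrinsics, pixels), "D" ([k1, k2, p1, p2, k3] as OpenCV has them; the pictures are not rectified), "rvec" (rotation vector, rad) and "tvec" (3), from world to camera coordinates, as OpenCV has them. Camera axes: x right, y down, z forward; pixel columns grow to the right and rows downward; lengths in mm; the calibration is good to about 2 mm. A picture is of the moment at which its call begins: read the wrist's pose just before it. get_calibration takes no time and is no camera call; for the wrist camera it gives the pose at the moment of the call.
- arm.job_done(): hands the job in; it is judged then, once.
The state is a dict: "clock": time; "joints": joint angles; "joint_vel": joint speeds; "joint_efforts": joint torques, N m; "position": TCP position; "ee_rot": TCP orientation; "contact_force": force on the tool from outside, world axes, zero at the start; "wrist_torque": the same for the moment, N m; "gripper_width": finger opening in mm; "grasp_force": force on a finger pad.
Only numpy, scipy, OpenCV 4.12 (cv2) and the standard library are available. Lean on these libraries where they do the work, as an engineer would, in place of code of your own. Each camera call takes 0.05 s, during which the arm holds its last target. There are 200 camera calls.

### The job

Renew the cells of the rover's battery holder and put it on charge: press the catch of the rover's dovetail dock so that the holder springs out, slide it off, and slide it into the same kind of dock on the bench charger until it is fully home and the catch clicks up behind it. Lay the worn-out cell or cells that are still in the holder in the cardboard used-battery box, and load every cell lying loose on the bench into a bay of the docked holder (any bay), flat end on the sprung contact and nub on the fixed contact, lying fully down. Last of all throw the charger's power lever fully over, away from the robot; leave the tape, the screwdriver, the pliers and the small carton where they are.

Things in the scene. Friction and masses are not known exactly. Their poses are not given: they have to be found in the camera images.
- holder: white battery holder: plate 180 x 134 x 6 mm, four cell bays, amid them a grip fin (56 mm along x, 12 mm thick, top 60 mm above the origin). Origin: centre of the plate's underside; x = way it slides in. Walls and seated cells reach z = 34 mm. Under the plate a dovetail foot x -88 to -8 mm, 10 mm deep, 48 mm wide at the plate, 60 at the bottom. 0.35 kg.
- holder_front (a point): middle of the holder's leading edge, 90 mm along the holder's x from its origin, at the plate's underside. The fixed contacts of all bays are at the bay ends nearer this edge, the sprung ones at the other ends.
- rover_dock (a point): dock of the rover, a small plywood 4-wheeled robot (230 x 185 mm) fixed on a wooden stand. Point, 110 mm above the bench, where the holder's origin lies when the holder is home; same axes. Two undercut rails x -78 to +62 mm, flat tops at z = 0 (|y| 40 to 56 mm) carry the plate; mouth at -x, toward the robot. The holder leaves and enters only along x; its foot is clear when it is over 72 mm out.
- rover_catch (a joint): rad, the rover dock's catch: sprung steel tongue at the mouth. 0 = up, its nose standing 5 mm up behind the home holder's foot; 0.105 = fully pressed. Its pad pressed 9 to 11 mm down (2 to 6 N) frees the holder, and the sprung contact at the dock's far end pushes the holder some 12 mm out, toward the robot. Hold it down meanwhile (0.5 s).
- rover_catch_pad (a point): middle of the top of the rover catch's ridged steel press pad (36 mm along x, 42 mm across), in front of the dock's mouth: at x = -126, z = -13.5 mm of the dock point. The edge of the home holder is 36 mm from it, 24 mm once sprung out; press 4 mm farther out to stay clear.
- charger_dock (a point): dock of the charger, a fixed flat grey housing 235 x 195 x 34 mm with a dark hump at its far end. Same dock as the rover's, 60 mm above the bench. 1.3 mm of play each side; mouth flared 5 mm. The plate may be laid on the rail tops with the holder 85 mm out, then slid in. Going home takes up to 20 N; an end stop lies 2 mm beyond home; let go, the holder settles back on the catch.
- charger_catch (a joint): rad, the charger dock's catch, the same as the rover's. The entering foot rides over its ramp and pushes it down; it springs up to 0 (clicks) behind the foot when the holder is home.
- power_lever (a joint): rad, the charger's power lever: 0 = off, leaning toward the robot; 1.0 = on, leaning away (+x of the charger dock). Stays where left; 1.2 N at the tip moves it.
- power_lever_tip (a point): centre of the 26 mm black ball on the power lever's end, 50 mm from the pivot. The pivot's axis is level, along the charger's y, and lies at x = 20, y = -97, z = -4 mm of the charger dock point, beside the holder.
- cell1: battery cell: grey cylinder, 26 mm diameter, 65 mm long over all, a black square pack bracket (28 x 28 x 6 mm) on each end, 0.09 kg, lying on the bench. Origin at its centre, x along its axis toward the nub end (brass nub 10 mm wide, white band near it); the other end is flat steel. Three or all of cell1 to cell4 are present.
- cell2: another cell like cell1 (absent in some starts).
- cell3: another cell like cell1 (absent in some starts).
- cell4: another cell like cell1 (absent in some starts).
- old1: worn-out cell, in shape and look like cell1; starts seated in bay1 of the holder, or is absent (one or both of old1 and old2 are present).
- old2: worn-out cell, in shape and look like cell1; starts seated in bay4 of the holder, or is absent (one or both of old1 and old2 are present).
- waste_box_in (a point): used-battery box, open cardboard, fixed, outside 110 x 180 x 45 mm, walls 4 mm: middle of its inner floor; x along its short side.
- bay1 (a point): bay at the holder's -x end, +y side: centre of a seated cell, cell axis along the holder's x. Sprung contact plate (18 mm) at the -x end, face 25.5 mm from here at rest, gives 12.5 mm under 1.5 to 4.5 N; fixed contact wall, 16 mm tall, at +x, face 32.5 mm from here. Cells go in flat end first, tilted 20 to 25 deg. Floor 14 mm below; saddles 7 mm tall near both ends, room for fingers between.
- bay2 (a point): bay at the holder's -x end, -y side: centre of a seated cell, cell axis along the holder's x. Same as bay1.
- bay3 (a point): bay at the holder's +x end, +y side: centre of a seated cell, cell axis along the holder's x. Same as bay1.
- bay4 (a point): bay at the holder's +x end, -y side: centre of a seated cell, cell axis along the holder's x. Same as bay1.
- tape: bystander, leave alone: roll of yellow tape, 44 mm across, 18 mm high, lying near the robot; origin at its underside.
- screwdriver: bystander, leave alone: screwdriver lying near the robot; origin at its underside.
- pliers: bystander, leave alone: red-handled pliers, lying at the far side; origin at its underside.
- glue_box: bystander, leave alone: small carton, 70 x 50 x 30 mm, at the far side; origin at its underside.

How it is judged:
By the outcome, as a careful person would: the job done as asked, in the order asked, and still so for the second after the job is handed in, with the robot touching nothing.
Of old1, old2 only 1 to 2 are there at a start; the rules pass over those that are not, and their reading is None.
Of cell1, cell2, cell3, cell4 only 3 to 4 are there at a start; the rules pass over those that are not, and their reading is None.
At some moment in a run one of cell1, cell2, cell3, cell4 may be knocked a few centimetres aside while the robot is not near it.
It also fails if it takes over 210 s, if anything falls off the work surface, if the arm or the gripper's body presses on something with over 40 N, if the wrist force passes 120 N, or if a joint passes its speed limit or range.

## Working session

There is one attempt and no reset: what is moved stays moved. The work goes in short steps, Python scripts to look and compute and a shell command to move; the robot and the scene stay as the last step left them, time stands still between calls to the robot, and variables do not carry over. Pictures are saved under pics/ and viewed, at most 14 in all, crops included, and the job is handed in when it is done.

```bash
ls; mkdir -p pics
python3 - <<'E'
from bench import arm
import cv2
print(arm.read_state())
for n in ("scene","side","wrist"):
    c=arm.get_calibration(n); print(n,c)
    cv2.imwrite(f"pics/{n}0.png",cv2.resize(arm.get_image(n),(800,600),interpolation=cv2.INTER_CUBIC))
E
```

```text
bench.py
jog.py
pics
{'clock': 0.0, 'joints': array([ 1.57460014e+00,  3.85555379e-01,  6.61532032e-03, -5.23333169e-04,
       -1.19398646e+00, -2.58574525e-01]), 'joint_vel': array([-0.00011188, -0.00061125,  0.00209923, -0.00021741,  0.00185869,
       -0.0002637 ]), 'joint_efforts': array([-6.30422733e-05, -3.92282724e+01,  1.88398755e+01,  4.18608651e+00,
       -4.68423881e-03,  4.50082553e-06]), 'position': array([157.36590404, 604.29453827, 247.21452688]), 'ee_rot': array([ 9.91884590e-01, -1.27136803e-01, -1.01787469e-04,  1.08776029e-03]), 'contact_force': array([-0.13326587,  0.92867237,  0.41204345]), 'wrist_torque': array([ 0.05449393, -0.04499034, -0.01592153]), 'grasp_force': 0.0, 'gripper_width': 85.28921772234943}
scene {'K': array([[491.22318418,   0.        , 262.80620961],
       [  0.        , 491.22318418, 196.07081946],
       [  0.        ,   0.        ,   1.        ]]), 'D': array([-0.01071976,  0.        ,  0.        ,  0.        ,  0.        ]), 'rvec': array([ 0.95599177,  2.42389156, -1.14538313]), 'tvec': array([ 430.13356321, -171.57588948, 1797.60770497])}
side {'K': array([[383.71358929,   0.        , 250.05610666],
       [  0.        , 383.71358929, 194.16522106],
       [  0.        ,   0.        ,   1.        ]]), 'D': array([0.01354345, 0.        , 0.        , 0.        , 0.        ]), 'rvec': array([ 0.98151696, -2.39495402,  1.129248  ]), 'tvec': array([380.70447442, 350.72555875, 613.23523731])}
wrist {'K': array([[265.27181361,   0.        , 253.37789021],
       [  0.        , 265.27181361, 187.30319536],
       [  0.        ,   0.        ,   1.        ]]), 'D': array([0.00742928, 0.        , 0.        , 0.        , 0.        ]), 'rvec': array([-1.80929442,  2.34272842,  0.31284032]), 'tvec': array([624.39184776, -34.84872979, 378.74584215])}
```
View pics/scene0.png

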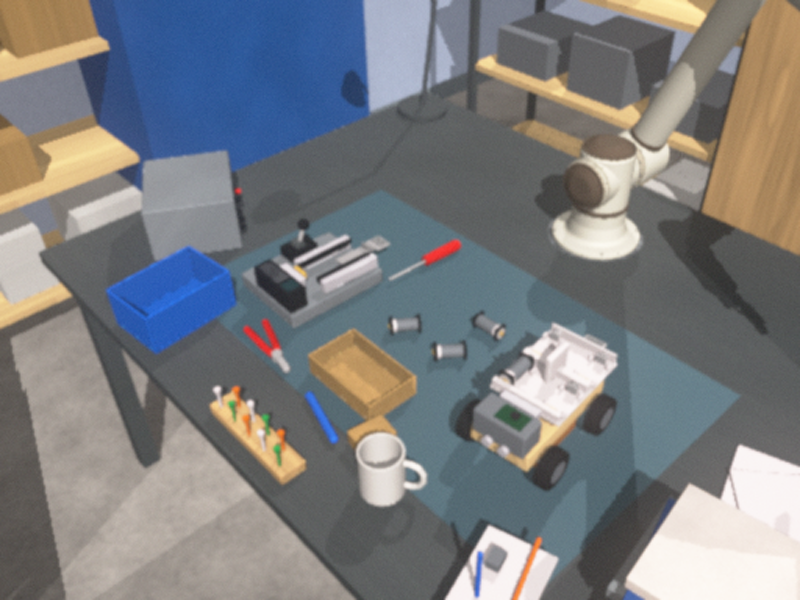

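View pics/side0.png

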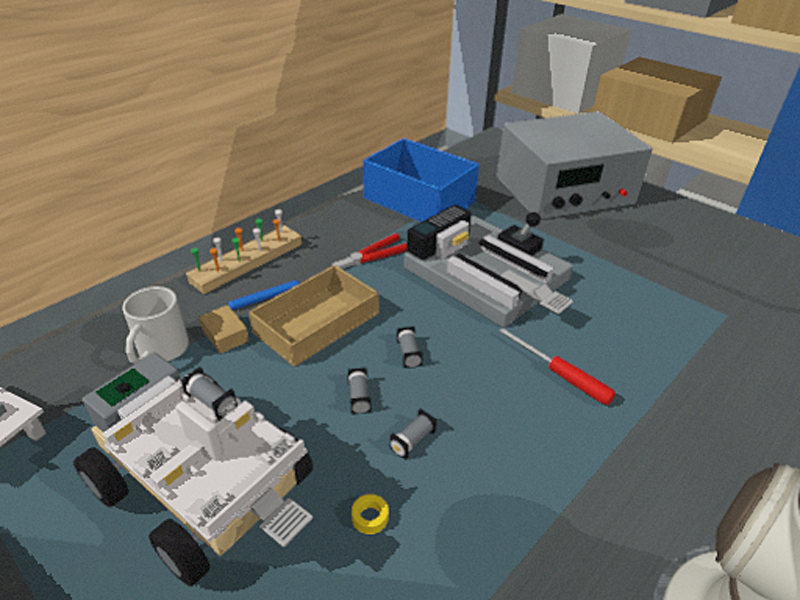

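Create h.py:
```python
import numpy as np, cv2
from scipy.spatial.transform import Rotation as R
from bench import arm
def shot(name,fn=None,big=None):
    c=arm.get_calibration(name); im=arm.get_image(name)
    if fn: cv2.imwrite("pics/"+fn,cv2.resize(im,(800,600),interpolation=cv2.INTER_CUBIC))
    return im,c
def ray(c,p,s=512/800):
    p=np.array(p,float)*s+(s-1)/2
    u=cv2.undistortPoints(p.reshape(1,1,2),c["K"],c["D"])[0,0]
    Rm=cv2.Rodrigues(c["rvec"])[0]
    d=Rm.T@np.array([*u,1]); return -Rm.T@c["tvec"],d/np.linalg.norm(d)
def onz(c,p,z,s=512/800):
    o,d=ray(c,p,s); return o+d*(z-o[2])/d[2]
def tri(obs,s=512/800):
    A=np.zeros((3,3));b=np.zeros(3);L=[]
    for c,p in obs:
        o,d=ray(c,p,s);M=np.eye(3)-np.outer(d,d);A+=M;b+=M@o;L.append((o,M))
    x=np.linalg.solve(A,b); return x,[np.linalg.norm(M@(x-o)) for o,M in L]
def proj(c,X,s=512/800):
    return ((cv2.projectPoints(np.atleast_2d(np.array(X,float)),c["rvec"],c["tvec"],c["K"],c["D"])[0][:,0])-(s-1)/2)/s
def down(yaw,tilt=0):
    "tool down; tool x at world yaw; tilt about tool y"
    return R.from_euler('z',yaw)*R.from_euler('x',np.pi)*R.from_euler('y',tilt)
def go(p,q=None):
    s=arm.read_state();q0=R.from_quat(s["ee_rot"])
    d=q0.inv().apply(np.array(p)-s["position"]); r=(q0.inv()*q).as_rotvec() if q is not None else np.zeros(3)
    print("row",np.round(d,1),np.round(r,4),"rows>=",max(np.linalg.norm(d)/50,np.linalg.norm(r)/.15).round(1))
    return d,r
```

Run:
```python
from h import *
S,D=arm.get_calibration("scene"),arm.get_calibration("side")
P=dict(cA=((405,325),(409,347)),cB=((450,351),(359,391)),cC=((490,325),(413,434)),padC=((377,243),(555,298)),ball=((304,224),(532,218)),
boxL=((310,358),(322,270)),boxT=((352,333),(378,297)),boxR=((415,375),(291,345)),old=((518,369),(209,392)))
for k,(a,b) in P.items():
    x,e=tri([(S,a),(D,b)]); print(k,x.round(0),np.round(e,1))
print(onz(D,(287,522),96).round(0), onz(D,(370,512),9).round(0))
print(R.from_quat(arm.read_state()["ee_rot"]).as_matrix().round(2))
o,d=ray(arm.get_calibration("wrist"),(400,300));print(o.round(0),d.round(2))
```

```text
cA [550. -56.  13.] [1.1 1.1]
cB [538.  61.  13.] [0.9 0.9]
cC [430.  64.  16.] [0.9 0.9]
padC [ 435. -275.   49.] [2.9 2.9]
ball [ 554. -372.  106.] [1.1 1.1]
boxL [767. -72.  46.] [5. 5.]
boxT [655. -93.  32.] [0.7 0.7]
boxR [654.  88.  46.] [0.1 0.1]
old [579. 257. 133.] [2. 2.]
[405. 283.  96.] [392. 180.   9.]
[[ 0.97 -0.25 -0.  ]
 [-0.25 -0.97 -0.  ]
 [ 0.    0.   -1.  ]]
[222. 588. 373.] [-0.27  0.06 -0.96]
```

View pics/wrist0.png

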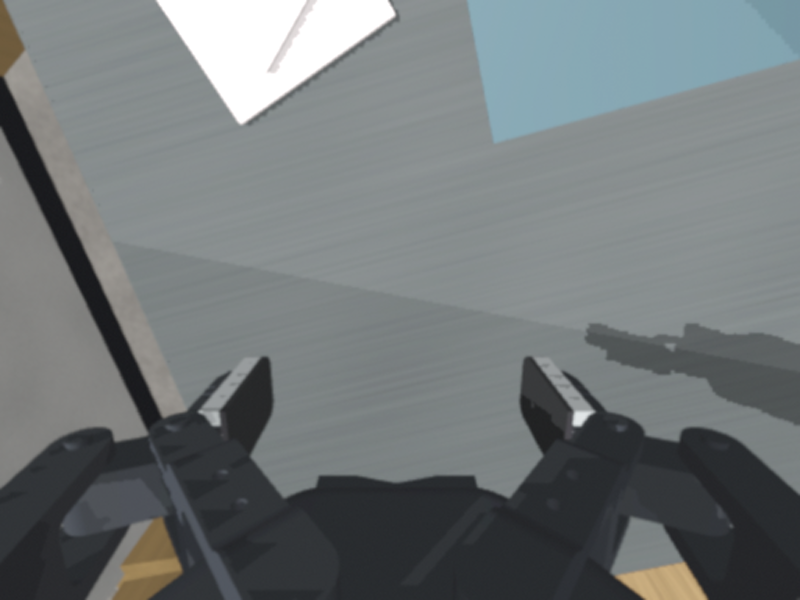

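Run:
```python
from h import *
go((430,285,330),down(0))
```

```text
row [344.3 240.5 -82.1] [ 1.70e-03  1.00e-04 -2.55e-01] rows>= 8.6
```

```bash
python3 jog.py '0 0 -60 0 0 0;344 240 -82 0 0 -0.255;344 240 -82 0 0 -0.255;344 240 -82 0 0 -0.255;344 240 -82 0 0 -0.255;344 240 -82 0 0 -0.255;344 240 -82 0 0 -0.255;344 240 -82 0 0 -0.255;344 240 -82 0 0 -0.255;344 240 -82 0 0 -0.255'; python3 jog.py '0 0 0 0 0 0;0 0 0 0 0 0;0 0 0 0 0 0'
python3 - <<'E'
from h import *
import pickle
im,c=shot("wrist","w1.png"); pickle.dump(c,open("c1.pkl","wb"))
E
```

```text
clock: 1.15
position: [431.5, 282.9, 330.6]
ee_rot: [1.0, -0.002, 0.0, 0.0]
contact_force: [0.8, 0.1, -1.2]
gripper_width: 85.2
grasp_force: 0.0
clock: 1.45
position: [429.3, 286.5, 330.0]
ee_rot: [1.0, 0.001, -0.0, 0.0]
contact_force: [-0.1, 1.6, -0.1]
gripper_width: 85.5
grasp_force: 0.0
```

View pics/w1.png

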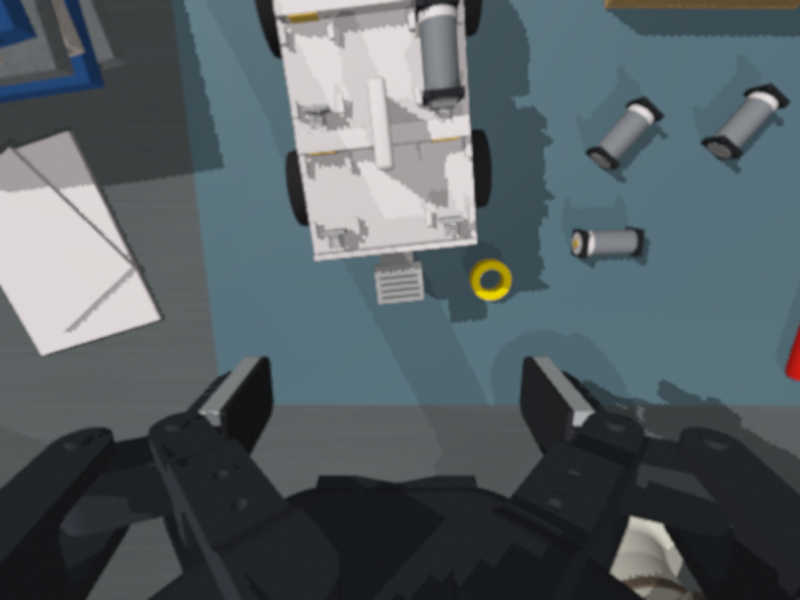

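```bash
python3 jog.py '40 40 0 0 0 0;60 100 0 0 0 0;60 100 0 0 0 0;60 100 0 0 0 0;60 100 0 0 0 0;60 100 0 0 0 0'
python3 - <<'E'
from h import *
import pickle
im,c=shot("wrist","w2.png"); pickle.dump(c,open("c2.pkl","wb"))
E
```

```text
clock: 2.1
position: [489.5, 187.1, 330.3]
ee_rot: [1.0, 0.001, -0.0, -0.0]
contact_force: [-0.1, -0.5, 0.1]
gripper_width: 85.3
grasp_force: 0.0
```

View pics/w2.png

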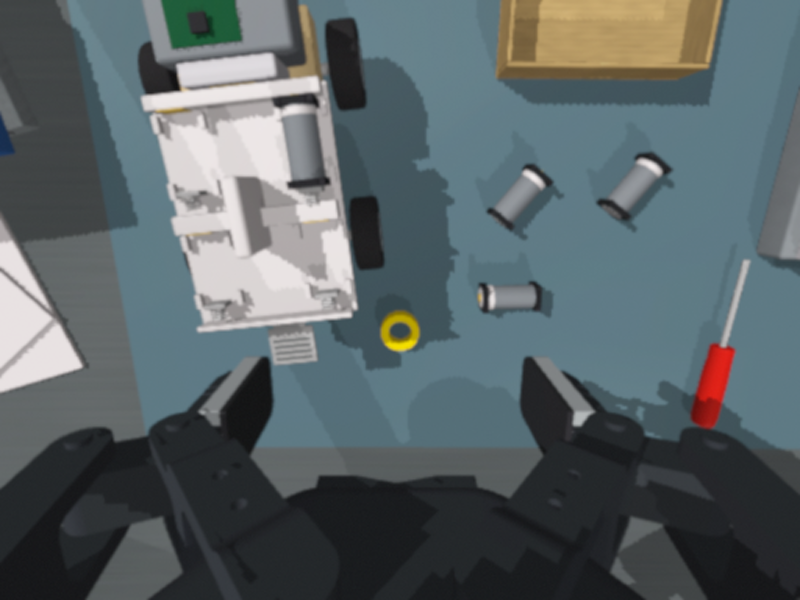

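Run:
```python
import cv2,numpy as np
a=cv2.imread("pics/w1.png");b=cv2.imread("pics/w2.png")
f=lambda im,x,y:cv2.resize(im[y:y+300,x:x+200],(400,600),interpolation=cv2.INTER_CUBIC)
cv2.imwrite("pics/z1.png",np.hstack([f(a,290,15),f(b,170,80)]))
```

```text
(no output)
```

View pics/z1.png

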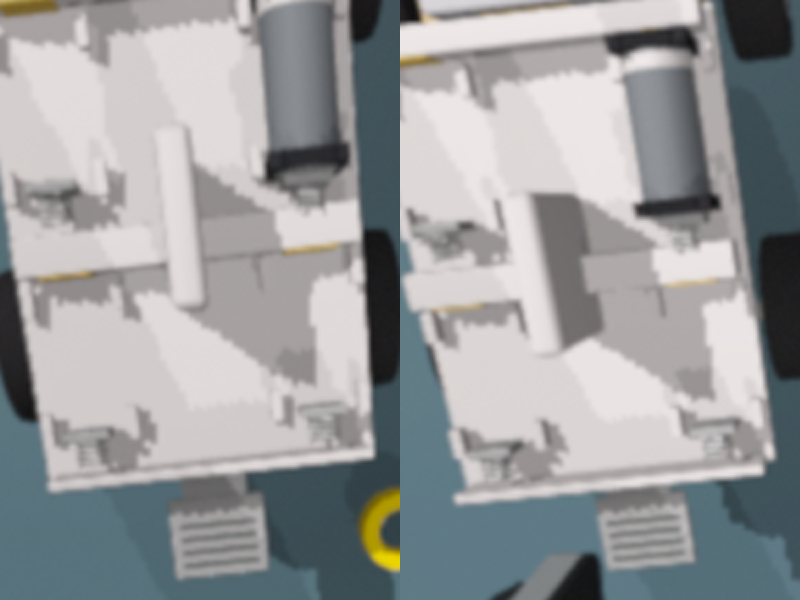

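Run:
```python
from h import *
import pickle
c1,c2=[pickle.load(open(f"c{i}.pkl","rb")) for i in (1,2)]
D=arm.get_calibration("side");S=arm.get_calibration("scene")
P=dict(finF=((375.5,78.5),(228.5,178)),finN=((383.5,166.5),(244,255)),pad=((399.5,284),(293.5,345)),eL=((314.5,260),(198.5,331)),eR=((476.5,244),(355,314)),
old=((440,52),(302,141.5)),oF=((438,8),(295,101)),oN=((443.5,97),(308.5,183)),
A1=((650,106),(655,163)),A0=((604,157),(614,210)))
P=dict(P); P["B1"]=((773,94),(653,163));P["B0"]=((722,149),(616,209));P["A1"]=((650,106),(540,176));P["A0"]=((603,157),(501,215));P["C1"]=((579,243),(486,297));P["C0"]=((639,242),(537,296))
X={}
for k,(a,b) in P.items():
    x,e=tri([(c1,a),(c2,b)]); X[k]=x; print(k,x.round(1),np.round(e,1))
v=X["finF"]-X["finN"];print("yaw fin",np.arctan2(v[1],v[0]),np.linalg.norm(v)); v=X["eL"]-X["eR"];print("yaw edge",np.arctan2(-v[0],v[1]),np.linalg.norm(v))
v=X["oF"]-X["oN"];print("yaw old",np.arctan2(v[1],v[0]),np.linalg.norm(v))
yaw=0.09
Rz=R.from_euler('z',yaw).inv()
o=(X["finF"]+X["finN"])/2
for k in X: print(k,Rz.apply(X[k]-o).round(1))
```

```text
finF [557.  299.9 167.8] [0.2 0.2]
finN [504.3 295.4 165.2] [0. 0.]
pad [405.1 284.   91.9] [0.4 0.4]
eL [434.4 351.6 131.7] [0. 0.]
eR [446.  222.2 122.3] [0.3 0.3]
old [582.3 256.8 131.3] [0.8 0.8]
oF [608.8 259.4 133.4] [1.4 1.4]
oN [553.1 253.4 132.8] [0.5 0.5]
A1 [561.   47.2  31.8] [1.7 1.7]
A0 [518.9  75.4   7.8] [1.1 1.1]
B1 [571.4 -59.5  36.8] [0.2 0.2]
B0 [525.8 -47.    4.8] [0.2 0.2]
C1 [428.   85.6   1.8] [0.8 0.8]
C0 [433.9  34.6  24.2] [1. 1.]
yaw fin 0.08486386697494952 52.917173203178734
yaw edge 0.09004618923465803 130.31599346036384
yaw old 0.1059678272527039 56.08263680193438
finF [26.4 -0.1  1.3]
finN [-26.4   0.1  -1.3]
pad [-126.3   -2.3  -74.6]
eL [-91.1  62.4 -34.8]
eR [-91.1 -67.6 -44.2]
old [ 47.8 -45.4 -35.2]
oF [ 74.4 -45.2 -33.2]
oN [ 18.3 -46.1 -33.7]
A1 [   7.7 -252.1 -134.7]
A0 [ -31.7 -220.3 -158.7]
B1 [   8.5 -359.4 -129.7]
B0 [ -35.8 -342.8 -161.7]
C1 [-121.4 -201.9 -164.7]
C0 [-120.  -253.3 -142.3]
```

Run:
```python
from h import *
go((401.2,284.4,160),down(0.097))
```

```text
row [-88.  -97.4 170.3] [-0.0001  0.0001 -0.0947] rows>= 4.3
```

```bash
python3 jog.py '-88 -97.4 20 0 0 -0.095;-88 -97.4 20 0 0 -0.095;-88 -97.4 20 0 0 -0.095;-88 -97.4 120 0 0 -0.095;-88 -97.4 170 0 0 -0.095;-88 -97.4 195 0 0 -0.095;-88 -97.4 195 0 0 -0.095;-88 -97.4 195 0 0 -0.095' 0; python3 jog.py '0 0 5 0 0 0;0 0 10 0 0 0;0 0 15 0 0 0;0 0 18 0 0 0;0 0 18 0 0 0;0 0 18 0 0 0';  python3 jog.py '0 0 3 0 0 0;0 0 3 0 0 0;0 0 3 0 0 0'
python3 - <<'E'
from h import *
im,c=shot("side","s2.png")
E
```

```text
clock: 2.95
position: [399.6, 282.0, 131.8]
ee_rot: [0.999, 0.048, -0.003, 0.003]
contact_force: [0.3, -0.2, 1.1]
gripper_width: 0.2
grasp_force: 0.0
clock: 3.55
position: [402.1, 283.3, 117.6]
ee_rot: [0.999, 0.048, 0.0, -0.0]
contact_force: [-0.0, 0.0, 0.0]
gripper_width: -0.0
grasp_force: 0.0
clock: 3.85
position: [401.9, 283.2, 114.3]
ee_rot: [0.999, 0.048, -0.0, 0.0]
contact_force: [-0.6, 0.7, -0.4]
gripper_width: -0.2
grasp_force: 0.0
```

View pics/s2.png

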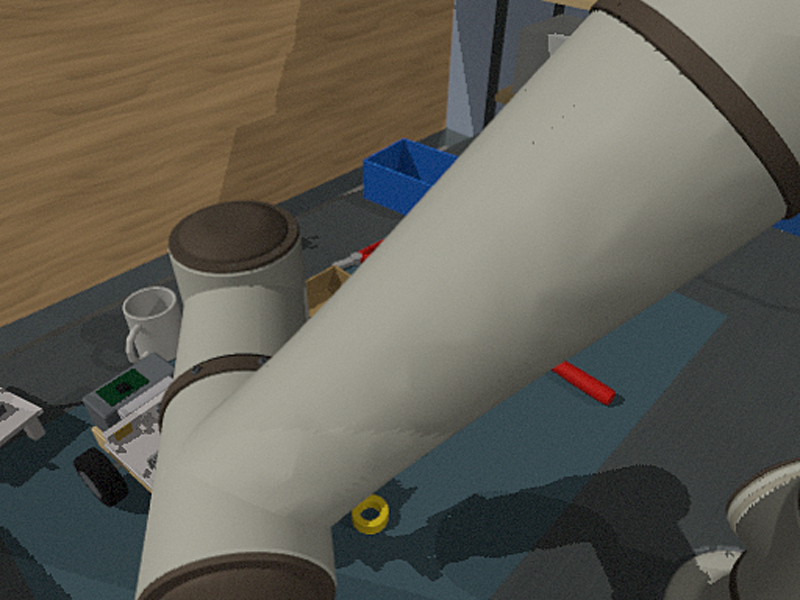

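```bash
for i in 1 2; do python3 jog.py '0 0 1.5 0 0 0;0 0 3 0 0 0;0 0 3 0 0 0' | grep -E "pos|force"; done;  python3 jog.py '0 0 2 0 0 0;0 0 4 0 0 0;0 0 4 0 0 0;0 0 4 0 0 0;0 0 4 0 0 0;0 0 4 0 0 0;0 0 4 0 0 0'
```

```text
position: [402.0, 283.4, 111.3]
contact_force: [-0.9, -0.7, 1.2]
grasp_force: 0.5
position: [402.0, 283.4, 108.2]
contact_force: [-0.1, 0.7, 2.2]
grasp_force: 0.7
clock: 5.2
position: [402.0, 283.4, 104.4]
ee_rot: [0.999, 0.048, 0.0, -0.0]
contact_force: [0.6, -0.1, 2.1]
gripper_width: -0.2
grasp_force: 1.0
```

```bash
python3 jog.py '0 0 1 0 0 0;0 0 2 0 0 0;0 0 2 0 0 0;0 0 2 0 0 0;0 0 2 0 0 0;0 0 2 0 0 0;0 0 2 0 0 0;0 0 2 0 0 0'
python3 - <<'E'
from h import *
shot("wrist","w3.png")
E
```

```text
clock: 6.0
position: [402.0, 283.4, 102.5]
ee_rot: [0.999, 0.048, 0.0, -0.0]
contact_force: [0.2, 0.2, 5.4]
gripper_width: -0.2
grasp_force: 2.6
```

View pics/w3.png

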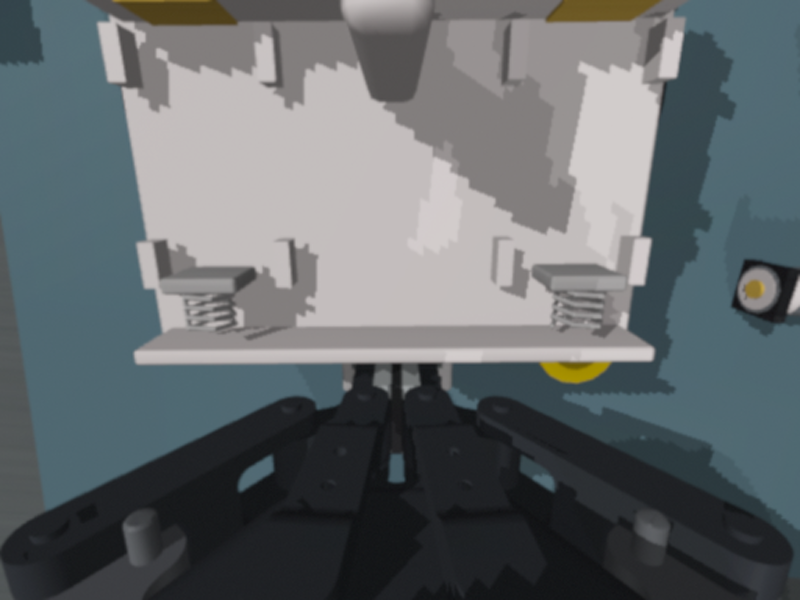

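Run:
```python
from h import *
c=arm.get_calibration("wrist");o=np.array([530.6,297.6,110]);Rz=R.from_euler('z',.097)
for x in(-90,-102):
  for z in (0,6,34): print(x,z,proj(c,o+Rz.apply([[x,-67,z],[x,0,z],[x,67,z]])).round(0).tolist())
for x in (28,-28,-40): print(x,proj(c,o+Rz.apply([[x,0,60]])).round(0).tolist())
```

```text
-90 0 [[621.0, 277.0], [392.0, 277.0], [162.0, 277.0]]
-90 6 [[632.0, 281.0], [391.0, 282.0], [150.0, 282.0]]
-90 34 [[705.0, 313.0], [390.0, 313.0], [75.0, 314.0]]
-102 0 [[615.0, 316.0], [392.0, 316.0], [168.0, 316.0]]
-102 6 [[626.0, 322.0], [392.0, 323.0], [157.0, 323.0]]
-102 34 [[694.0, 365.0], [390.0, 365.0], [86.0, 366.0]]
28 [[374.0, -1123.0]]
-28 [[383.0, -138.0]]
-40 [[384.0, -14.0]]
```

```bash
python3 jog.py '0 0 -50 0 0 0;0 0 -100 0 0 0;40 -1 -130 0 0 0;80 -1.6 -130 0 0 0;116 -1.6 -130 0 0 0;116 -1.6 -130 0 0 0;116 -1.6 -100 0 0 0;116 -1.6 -75 0 0 0;116 -1.6 -62 0 0 0;116 -1.6 -62 0 0 0' 50;python3 jog.py '0 0 0 0 0 0;0 0 0 0 0 0;0 0 0 0 0 0'
python3 - <<'E'
from h import *
shot("wrist","w4.png")
E
```

```text
clock: 7.05
position: [515.4, 294.7, 161.6]
ee_rot: [0.999, 0.048, -0.003, 0.002]
contact_force: [-0.1, -0.7, -0.1]
gripper_width: 50.1
grasp_force: 0.0
clock: 7.35
position: [517.6, 296.4, 165.7]
ee_rot: [0.999, 0.048, 0.001, -0.001]
contact_force: [-0.1, -0.2, -0.1]
gripper_width: 50.0
grasp_force: 0.0
```

View pics/w4.png

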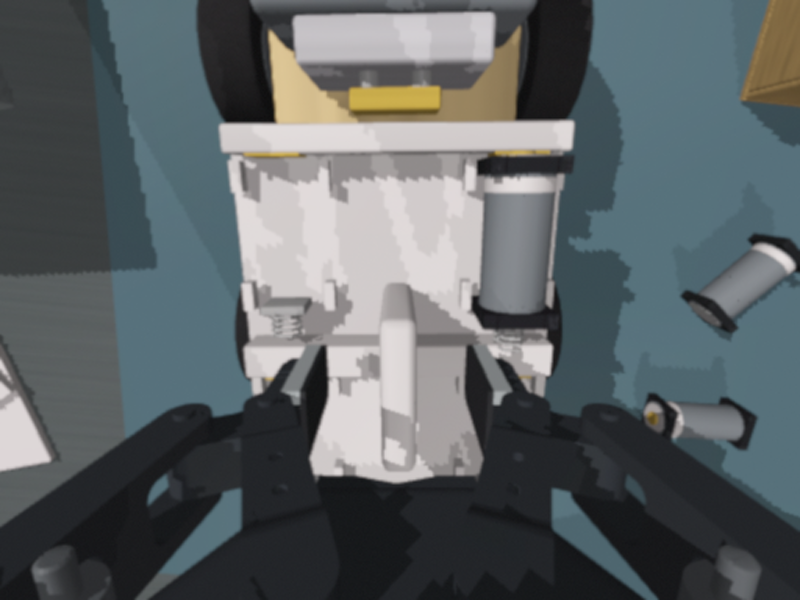

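```bash
python3 jog.py '0 0 0 0 0 0;0 0 0 0 0 0;0 0 0 0 0 0;0 0 0 0 0 0;0 0 0 0 0 0' 0;python3 jog.py '-5 0 0 0 0 0;-10 0 0 0 0 0;-15 0 0 0 0 0;-15 0 0 0 0 0'
```

```text
clock: 7.9
position: [517.2, 295.9, 164.6]
ee_rot: [0.999, 0.048, 0.0, 0.0]
contact_force: [-0.9, -0.4, 1.1]
gripper_width: 10.9
grasp_force: 59.6
clock: 8.3
position: [501.5, 294.5, 164.5]
ee_rot: [0.999, 0.048, -0.0, -0.0]
contact_force: [-0.5, 0.2, 2.0]
gripper_width: 10.7
grasp_force: 59.5
```

```bash
python3 jog.py '-10 0 0 0 0 0;-20 0 0 0 0 0;-30 0 0 0 0 0;-40 0 0 0 0 0;-50 0 0 0 0 0;-60 0 0 0 0 0;-70 0 0 0 0 0;-76 0 0 0 0 0;-76 0 0 0 0 0';python3 jog.py '0 0 -10 0 0 0;0 0 -30 0 0 0;0 0 -60 0 0 0;0 0 -100 0 0 0;0 0 -100 0 0 0;0 0 -100 0 0 0'
python3 - <<'E'
from h import *
import pickle
im,c=shot("wrist","w5.png");pickle.dump(c,open("c5.pkl","wb"))
shot("scene","sc2.png")
E
```

```text
clock: 9.2
position: [425.0, 286.9, 164.4]
ee_rot: [0.999, 0.048, -0.001, 0.0]
contact_force: [-5.0, 0.7, 4.6]
gripper_width: 10.8
grasp_force: 60.0
clock: 9.8
position: [425.8, 286.6, 263.6]
ee_rot: [0.999, 0.047, -0.001, 0.0]
contact_force: [-0.8, -0.7, -5.6]
gripper_width: 10.7
grasp_force: 58.8
```

View pics/w5.png

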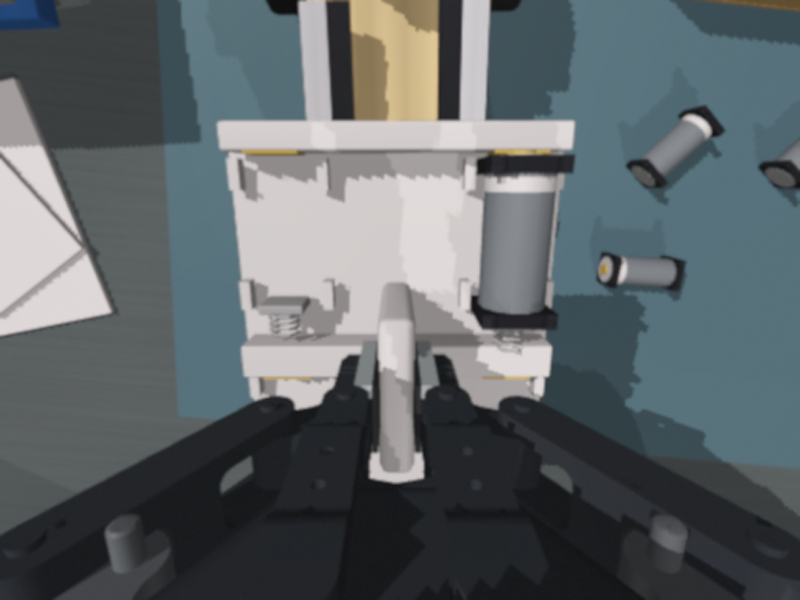

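Run:
```python
from h import *
go((585,-30,380),down(0.0))
```

```text
row [ 128.7  330.  -117.8] [0.0035 0.0051 0.0942] rows>= 7.5
```

```bash
python3 jog.py '0 20 -20 0 0 0;10 55 -40 0 0 .02;25 95 -60 0 0 .03;45 135 -80 0 0 .04;65 175 -95 0 0 .05;85 215 -105 0 0 .06;105 255 -112 0 0 .08;118 295 -116 0 0 .09;125 318 -118 0 0 .094;129 330 -118 0 0 .094';python3 jog.py '0 0 0 0 0 0;0 0 0 0 0 0;0 0 0 0 0 0;0 0 0 0 0 0'
python3 - <<'E'
from h import *
import pickle
im,c=shot("wrist","w6.png");pickle.dump(c,open("c6.pkl","wb"))
E
python3 jog.py '-30 5 -20 0 0 0;-60 10 -50 0 0 0;-70 10 -60 0 0 0;-70 10 -60 0 0 0;-70 10 -60 0 0 0;-70 10 -60 0 0 0'
python3 - <<'E'
from h import *
import pickle
im,c=shot("wrist","w7.png");pickle.dump(c,open("c7.pkl","wb"))
a=cv2.imread("pics/w6.png");b=cv2.imread("pics/w7.png")
f=lambda im:cv2.resize(im[0:420,520:800],(400,600),interpolation=cv2.INTER_CUBIC)
cv2.imwrite("pics/z2.png",np.hstack([f(a),f(b)]))
E
```

```text
clock: 10.9
position: [586.5, -31.1, 379.3]
ee_rot: [1.0, -0.001, -0.003, 0.0]
contact_force: [0.4, 0.1, -5.3]
gripper_width: 10.8
grasp_force: 59.5
clock: 11.3
position: [586.1, -28.0, 382.2]
ee_rot: [1.0, 0.001, -0.0, -0.0]
contact_force: [-0.8, 0.6, -5.0]
gripper_width: 10.7
grasp_force: 59.6
clock: 11.95
position: [516.8, -38.6, 440.3]
ee_rot: [1.0, 0.001, -0.002, -0.0]
contact_force: [0.3, -0.1, -5.5]
gripper_width: 10.5
grasp_force: 59.5
```

View pics/z2.png

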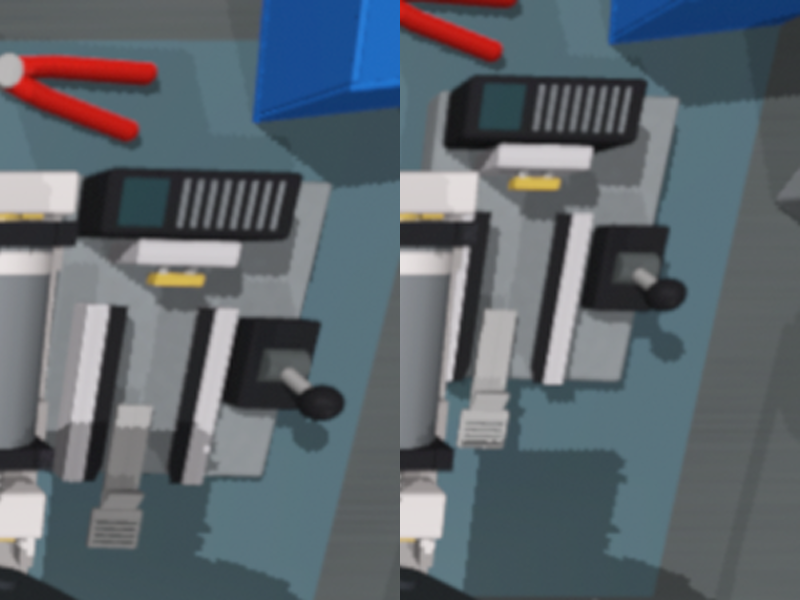

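```bash
cat > rect.py <<'E'
from h import *
import pickle
def samp(fn,c,o,yaw,xs,ys,z):
    im=cv2.cvtColor(cv2.resize(cv2.imread("pics/"+fn),(512,384),interpolation=cv2.INTER_AREA),cv2.COLOR_BGR2GRAY).astype(np.float32)
    X,Y=np.meshgrid(xs,ys,indexing='ij')
    P=np.array(o)+R.from_euler('z',yaw).apply(np.c_[X.ravel(),Y.ravel(),0*X.ravel()]); P[:,2]=z
    uv=cv2.projectPoints(P,c["rvec"],c["tvec"],c["K"],c["D"])[0][:,0].astype(np.float32)
    return cv2.remap(im,uv[:,0].reshape(X.shape),uv[:,1].reshape(X.shape),cv2.INTER_LINEAR)
E
python3 - <<'E'
from rect import *
xs=np.arange(-70,50,2.);ys=np.arange(-80,80,1.)
for i in (6,7):
    c=pickle.load(open(f"c{i}.pkl","rb"));best=[]
    yy=ys if i==6 else ys[ys<35]
    for yaw in np.arange(-.2,.1,.005):
        p=samp(f"w{i}.png",c,(552,-279,0),yaw,xs,yy,60).mean(0); best.append((np.abs(np.diff(p)**2).sum(),yaw,p))
    s,yaw,p=max(best,key=lambda t:t[0]); print(i,yaw.round(3),s)
    d=np.diff(p); print([(int(yy[k]),int(d[k])) for k in range(len(d)) if abs(d[k])>8])
    S=samp(f"w{i}.png",c,(552,-279,0),yaw,np.arange(-200,140,2.),np.arange(-52,-44,1.),60).mean(1)
    print(S.astype(int).tolist())
E
```

```text
6 -0.025 11729.781
[(-59, 8), (-58, 17), (-57, 23), (-56, 23), (-55, 17), (-54, 10), (-42, -11), (-41, -19), (-40, -28), (-39, -31), (-38, -27), (-37, -17), (-28, 9), (-27, 15), (-26, 17), (-25, 15), (-24, 11), (21, -8), (25, -10), (26, -12), (27, -11), (28, -8), (37, 12), (38, 23), (39, 32), (40, 31), (41, 25), (42, 13), (55, -10), (56, -15), (57, -13), (58, -8)]
[78, 78, 78, 78, 78, 78, 78, 77, 77, 77, 77, 77, 77, 77, 77, 77, 76, 76, 76, 76, 76, 76, 75, 75, 75, 75, 75, 75, 74, 75, 74, 74, 74, 74, 75, 74, 74, 74, 74, 74, 74, 74, 74, 74, 74, 74, 74, 74, 75, 74, 74, 75, 74, 74, 74, 74, 75, 74, 74, 74, 74, 76, 92, 123, 141, 145, 145, 145, 145, 146, 145, 145, 145, 145, 145, 146, 148, 152, 155, 152, 148, 146, 145, 146, 152, 168, 187, 198, 201, 201, 201, 202, 202, 202, 201, 202, 202, 201, 201, 201, 201, 201, 201, 200, 201, 201, 201, 201, 200, 200, 200, 200, 201, 200, 200, 200, 200, 200, 200, 200, 200, 200, 200, 200, 200, 200, 200, 200, 200, 200, 200, 199, 185, 156, 137, 134, 127, 108, 91, 85, 86, 86, 86, 86, 87, 87, 87, 95, 115, 130, 136, 139, 139, 138, 137, 128, 96, 48, 29, 32, 43, 69, 8
[... 418 characters left out ...]
3, 74, 74, 74, 73, 73, 73, 73, 73, 73, 74, 78, 89, 101, 107, 109, 110, 110, 110, 110, 109, 109, 110, 110, 110, 110, 110, 110, 110, 110, 109, 109, 109, 107, 100, 89, 81, 76, 75, 74, 73, 78, 119, 174, 197, 201, 201, 201, 201, 201, 201, 201, 201, 202, 202, 202, 202, 201, 202, 202, 202, 202, 202, 202, 202, 202, 202, 202, 202, 202, 202, 202, 202, 201, 202, 202, 202, 202, 202, 202, 202, 201, 201, 201, 201, 201, 201, 201, 201, 201, 201, 201, 200, 200, 201, 201, 200, 200, 200, 200, 201, 200, 200, 200, 200, 200, 200, 200, 200, 200, 200, 199, 189, 162, 136, 114, 94, 86, 86, 85, 85, 85, 85, 85, 85, 85, 87, 88, 94, 103, 109, 111, 111, 112, 109, 93, 63, 35, 23, 23, 30, 36, 50, 70, 78, 79, 80, 79, 78, 79]
```

```bash
python3 - <<'E'
from rect import *
c=pickle.load(open("c5.pkl","rb"));T=np.array([425.8,286.6,263.6]);q=R.from_quat([0.999,0.047,-0.001,0.0])
for z in np.arange(-54,-15,6):
    a,b=[q.inv().apply(onz(c,p,263.6+z)-T) for p in ((219,122),(574,122))]
    print(z,a.round(1),b.round(1),(b-a)[1].round(1))
E
python3 - <<'E'
from h import *
go((555.4-100,-278.5+100*.0275,190),down(-0.0275))
E
```

```text
-54 [ 89.  -71.7  53.8] [89.  71.1 53.8] 142.9
-48 [ 88.3 -69.4  47.8] [88.3 68.7 47.8] 138.1
-42 [ 87.6 -67.   41.8] [87.5 66.3 41.8] 133.3
-36 [ 86.8 -64.6  35.8] [86.8 63.9 35.8] 128.5
-30 [ 86.1 -62.2  29.8] [86.1 61.5 29.8] 123.8
-24 [ 85.4 -59.8  23.8] [85.3 59.2 23.8] 119.0
-18 [ 84.6 -57.5  17.8] [84.6 56.8 17.8] 114.2
row [-60.9 236.9 250.5] [0.0004 0.0037 0.029 ] rows>= 7.0
```

```bash
python3 jog.py '0 30 10 0 0 0;-8 65 40 0 0 .01;-16 100 80 0 0 .02;-24 135 120 0 0 .029;-32 170 160 0 0 .029;-40 205 190 0 0 .029;-44 230 210 0 0 .029;-44 238 230 0 0 .029;-44 238 250 0 0 .029;-44 238 250 0 0 .029' ;python3 jog.py '0 0 0 0 0 0;0 0 0 0 0 0;0 0 0 0 0 0;0 0 0 0 0 0'
python3 - <<'E'
from h import *
go((472.4,-276.5,125),down(-0.0275))
E
```

```text
clock: 13.0
position: [470.4, -276.9, 187.6]
ee_rot: [1.0, -0.015, -0.005, -0.002]
contact_force: [-0.4, 1.1, -6.4]
gripper_width: 10.7
grasp_force: 59.8
clock: 13.4
position: [473.3, -277.0, 193.3]
ee_rot: [1.0, -0.014, 0.001, 0.0]
contact_force: [-0.1, -0.2, -5.0]
gripper_width: 10.3
grasp_force: 59.9
row [-1.  -0.5 68.3] [ 0.0005 -0.0019  0.0003] rows>= 1.4
```

```bash
python3 jog.py '-1 -0.5 20 0 0 0;-1 -0.5 40 0 0 0;-1 -0.5 60 0 0 0;-1 -0.5 68 0 0 0;-1 -0.5 68 0 0 0;-1 -0.5 68 0 0 0'
python3 - <<'E'
from rect import *
im,c=shot("wrist","w8.png")
S=samp("w8.png",c,(555.4,-278.5,0),-.0275,np.arange(30,58,1.),np.arange(-65,65,1.),60)
for A in (S[:14],S[14:]):
    p=A.mean(0);d=np.diff(p)
    print([(int(k-65),int(d[k])) for k in range(len(d)) if abs(d[k])>9])
E
```

```text
clock: 14.0
position: [472.6, -276.9, 125.4]
ee_rot: [1.0, -0.014, 0.001, 0.0]
contact_force: [0.0, 0.1, -4.2]
gripper_width: 10.9
grasp_force: 59.8
[(-65, 35), (-64, 15), (-57, 38), (-56, 61), (-55, 15), (-41, -63), (-40, -79), (-39, -10), (-27, 37), (-26, 49), (3, -10), (4, -22), (25, -23), (26, -14), (39, 64), (40, 66), (41, 14), (55, -32), (56, -21), (60, -19)]
[(-65, 13), (-57, 14), (-56, 33), (-55, 10), (-41, -46), (-40, -60), (-27, 18), (-26, 27), (25, -31), (26, -23), (39, 45), (40, 47), (41, 10), (55, -23), (56, -14), (60, -13)]
```

```bash
python3 jog.py '0 0 4 0 0 0;0 0 8 0 0 0;0 0 8 0 0 0;0 0 8 0 0 0' | grep -E "pos|contact"; python3 jog.py '0 0 1 0 0 0;0 0 2 0 0 0;0 0 2 0 0 0;0 0 2 0 0 0'| grep -E "pos|contact"
```

```text
position: [471.6, -276.6, 116.4]
contact_force: [-0.3, -0.1, -4.0]
position: [471.4, -276.6, 114.7]
contact_force: [-2.9, 2.4, 0.7]
```

```bash
python3 jog.py '6 0 0 0 0 0;12 0 0 0 0 0;18 0 0 0 0 0;24 0 0 0 0 0;30 0 0 0 0 0;30 0 0 0 0 0' | grep -E "pos|contact|ee"; python3 jog.py '6 0 0 0 0 0;12 0 0 0 0 0;18 0 0 0 0 0;24 0 0 0 0 0;30 0 0 0 0 0;30 0 0 0 0 0' | grep -E "pos|contact|ee|width"
```

```text
position: [503.4, -277.8, 114.5]
ee_rot: [1.0, -0.014, 0.001, 0.0]
contact_force: [-0.4, -0.6, -0.7]
position: [533.3, -278.5, 114.5]
ee_rot: [1.0, -0.014, 0.001, 0.0]
contact_force: [-2.7, -1.0, 2.1]
gripper_width: 10.7
```

```bash
python3 jog.py '5 0 0 0 0 0;10 0 0 0 0 0;15 0 0 0 0 0;18 0 0 0 0 0;18 0 0 0 0 0' | grep -E "pos|contact|width"; for i in 1 2; do python3 jog.py '2 0 0 0 0 0;4 0 0 0 0 0;4 0 0 0 0 0;4 0 0 0 0 0' | grep -E "pos|contact|width"; done
```

```text
position: [547.2, -278.8, 114.8]
contact_force: [-10.3, 1.0, 9.3]
gripper_width: 10.7
position: [550.2, -278.9, 114.9]
contact_force: [-11.8, 0.8, 10.8]
gripper_width: 10.5
position: [553.6, -279.0, 115.0]
contact_force: [-13.2, 1.2, 12.1]
gripper_width: 10.6
```

```bash
for i in 1 2; do python3 jog.py '2 0 0 0 0 0;3 0 0 0 0 0;3 0 0 0 0 0;3 0 0 0 0 0' | grep -E "pos|contact|width"; done
```

```text
position: [556.1, -279.1, 115.0]
contact_force: [-14.2, 1.0, 13.0]
gripper_width: 11.1
position: [558.7, -279.1, 114.9]
contact_force: [-15.6, 0.9, 13.4]
gripper_width: 10.7
```

```bash
for i in 1 2; do python3 jog.py '2 0 0 0 0 0;2 0 0 0 0 0;2 0 0 0 0 0' | grep -E "pos|contact|width"; done
```

```text
position: [560.3, -279.2, 114.9]
contact_force: [-15.6, 1.4, 13.1]
gripper_width: 10.7
position: [560.7, -279.2, 115.0]
contact_force: [-19.8, 2.8, 16.3]
gripper_width: 10.9
```

```bash
python3 jog.py '-3 0 0 0 0 0;-3 0 0 0 0 0;-3 0 0 0 0 0;-3 0 0 0 0 0' 50 | grep -E "pos|contact|width"; python3 jog.py '0 0 -30 0 0 0;-20 0 -80 0 0 0;-50 0 -130 0 0 0;-68 0 -180 0 0 0;-68 0 -205 0 0 0;-68 0 -205 0 0 0;-68 0 -205 0 0 0;-68 0 -205 0 0 0' | grep -E "pos|contact|width"
python3 - <<'E'
from rect import *
im,c=shot("wrist","w9.png");pickle.dump(c,open("c9.pkl","wb"))
E
python3 jog.py '0 -60 0 0 0 0;10 -120 0 0 0 0;10 -120 0 0 0 0;10 -120 0 0 0 0;10 -120 0 0 0 0' | grep -E "pos|contact|width"
python3 - <<'E'
from rect import *
im,c=shot("wrist","w10.png");pickle.dump(c,open("c10.pkl","wb"))
a=cv2.imread("pics/w9.png");b=cv2.imread("pics/w10.png")
f=lambda im,x:cv2.resize(im[60:390,x:x+220],(400,600),interpolation=cv2.INTER_CUBIC)
cv2.imwrite("pics/z3.png",np.hstack([f(a,290),f(b,440)]))
E
```

```text
position: [565.7, -279.1, 114.1]
contact_force: [0.6, 0.1, -0.3]
gripper_width: 50.1
position: [496.7, -276.9, 317.8]
contact_force: [0.2, 0.2, 0.3]
gripper_width: 50.0
position: [510.1, -157.4, 318.1]
contact_force: [0.7, -0.1, -0.1]
gripper_width: 50.0
```

View pics/z3.png

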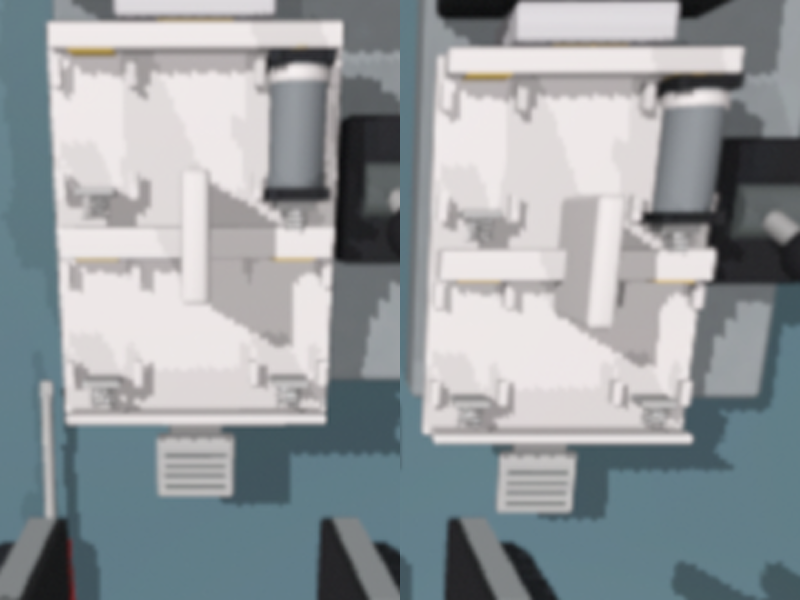

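```bash
cat > meas.py <<'E'
from rect import *
c9,c10=[pickle.load(open(f"c{i}.pkl","rb")) for i in (9,10)]
L=lambda u,v:(290+.55*u,60+.55*v); Q=lambda u,v:(440+.55*(u-400),60+.55*v)
E
python3 - <<'E'
from meas import *
P=dict(finF=((195,172),(610,198)),finN=((193,300),(600,325)),pad=((196,466),(537,484)),oF=((304,57),(702,81)),oN=((297,195),(681,218)),
crossNL=((63,257),(441,279)),crossNR=((331,257),(712,279)),crossFL=((58,230),(442,251)),frontNL=((50,48),(448,73)),rearL=((67,417),(433,435)),rearR=((325,417),(692,435)),
s1=((105,382),(474,402)),s2=((292,382),(655,402)),s3=((97,191),(484,213)),gold1=((96,260),(464,282)),gold2=((295,260),(675,281)),gold3=((92,52),(489,77)))
X={k:tri([(c9,L(*a)),(c10,Q(*b))]) for k,(a,b) in P.items()}
o=(X["finF"][0]+X["finN"][0])/2;yaw=-.0275;o2=np.array([o[0],o[1],60])
print(o)
v=X["finF"][0]-X["finN"][0];print(np.arctan2(v[1],v[0]))
for k,(x,e) in X.items(): print(k,x.round(1),R.from_euler('z',-yaw).apply(x-o2).round(1),np.round(e[0],1))
E
```

```text
[ 554.84441263 -278.3073      118.70016539]
-0.04405227406488041
finF [ 580.8 -279.5  116. ] [26.  -0.4 56. ] 0.1
finN [ 528.9 -277.2  121.4] [-26.    0.4  61.4] 0.3
pad [ 429.4 -276.    46.5] [-125.5   -1.1  -13.5] 0.3
oF [ 629.2 -328.6   81.9] [ 75.7 -48.2  21.9] 0.2
oN [ 571.3 -326.3   80. ] [ 17.8 -47.5  20. ] 0.1
crossNL [ 546.2 -215.8   77. ] [-10.3  62.2  17. ] 0.1
crossNR [ 543.2 -341.9   83.7] [ -9.9 -63.9  23.7] 0.0
crossFL [ 559.2 -215.3   81.8] [ 2.6 63.1 21.8] 0.3
frontNL [ 636.4 -217.2   78.8] [79.8 63.4 18.8] 0.0
rearL [ 468.8 -212.6   79.8] [-87.8  63.3  19.8] 0.3
rearR [ 466.4 -340.6   83.6] [-86.7 -64.7  23.6] 0.4
s1 [ 485.9 -232.6   80.4] [-70.2  43.8  20.4] 0.1
s2 [ 481.6 -325.5   73. ] [-71.9 -49.2  13. ] 0.1
s3 [ 575.9 -234.4   81.6] [19.8 44.4 21.6] 0.2
gold1 [ 543.5 -229.6   62.7] [-12.7  48.4   2.7] 0.3
gold2 [ 542.4 -325.4   82.2] [-11.2 -47.4  22.2] 0.2
gold3 [ 634.3 -235.5   78.4] [78.2 45.  18.4] 0.0
```

Run:
```python
from h import *
print(arm.read_state()["joints"].round(2))
go((600,-327.2,150),down(-0.0275))
```

```text
[ 0.    0.19 -0.09  0.   -1.29  1.54]
row [ 95.  166.6 168.1] [ 0.0002  0.002  -0.0003] rows>= 5.1
```

```bash
python3 jog.py '40 50 20 0 0 0;70 100 50 0 0 0;95 140 80 0 0 0;95 166.6 120 0 0 0;95 166.6 160 0 0 0;95 166.6 195 0 0 0;95 166.6 215 0 0 0;95 166.6 225 0 0 0;95 166.6 225 0 0 0;95 166.6 225 0 0 0' 38| grep -E "pos|contact|width"; python3 jog.py '0 0 0 0 0 0;0 0 0 0 0 0;0 0 0 0 0 0' | grep -E "pos|contact|width"
python3 - <<'E'
from h import *
go((600,-327.2,87),down(-0.0275))
E
```

```text
position: [601.3, -327.7, 95.9]
contact_force: [-0.1, -0.8, 0.3]
gripper_width: 38.3
position: [600.9, -326.8, 95.7]
contact_force: [-0.5, 0.3, -0.1]
gripper_width: 37.8
row [-0.9  0.4  8.7] [ 0.0006 -0.0022  0.    ] rows>= 0.2
```

```bash
python3 jog.py '-0.9 0.4 4 0 0 0;-0.9 0.4 8.7 0 0 0;-0.9 0.4 8.7 0 0 0;-0.9 0.4 8.7 0 0 0' | grep -E "pos|contact|width"; python3 jog.py '0 0 0 0 0 0;0 0 0 0 0 0;0 0 0 0 0 0;0 0 0 0 0 0;0 0 0 0 0 0' 0
python3 - <<'E'
from h import *
shot("wrist","w11.png")
E
```

```text
position: [599.3, -327.2, 85.2]
contact_force: [0.3, 1.1, 0.2]
gripper_width: 38.1
clock: 22.75
position: [599.6, -327.1, 85.8]
ee_rot: [1.0, -0.014, 0.0, -0.0]
contact_force: [-1.2, 1.3, 0.8]
gripper_width: 24.1
grasp_force: 58.9
```

```bash
python3 jog.py '0 0 -5 0 0 0;0 0 -15 0 0 0;0 0 -30 0 0 0;0 0 -50 0 0 0;0 0 -80 0 0 0;0 0 -100 0 0 0;0 0 -100 0 0 0;0 0 -100 0 0 0'
python3 - <<'E'
from h import *
go((711,-2,180),down(0))
E
```

```text
clock: 23.6
position: [599.0, -327.1, 186.5]
ee_rot: [1.0, -0.014, 0.0, -0.0]
contact_force: [-0.4, 0.0, -2.0]
gripper_width: 23.9
grasp_force: 59.1
row [ 102.7 -328.2    6.7] [-0.0002 -0.0006 -0.0282] rows>= 6.9
```

```bash
python3 jog.py '20 -40 -10 0 0 0;40 -85 -10 0 0 0;60 -130 -10 0 0 -.02;80 -180 -10 0 0 -.028;95 -230 0 0 0 -.028;103 -280 0 0 0 -.028;103 -310 6 0 0 -.028;103 -328 6 0 0 -.028;103 -328 6 0 0 -.028;103 -328 6 0 0 -.028' | grep pos; python3 jog.py '0 0 40 0 0 0;0 0 80 0 0 0;0 0 110 0 0 0;0 0 130 0 0 0;0 0 145 0 0 0;0 0 145 0 0 0;0 0 145 0 0 0' | grep -E "pos|contact"
```

```text
position: [711.0, -2.6, 178.8]
position: [712.2, -3.1, 35.4]
contact_force: [0.5, -0.5, -0.0]
```

```bash
python3 jog.py '0 0 3 0 0 0;0 0 5.5 0 0 0;0 0 5.5 0 0 0;0 0 5.5 0 0 0' | grep -E "pos|contact";python3 jog.py '0 0 1 0 0 0;0 0 2 0 0 0;0 0 2 0 0 0;0 0 2 0 0 0' | grep -E "pos|contact"
```

```text
position: [711.7, -2.0, 29.6]
contact_force: [-0.1, 0.1, -1.1]
position: [711.5, -2.2, 27.0]
contact_force: [-0.3, 1.0, -0.8]
```

```bash
python3 jog.py '0 0 1 0 0 0;0 0 2 0 0 0;0 0 2 0 0 0;0 0 2 0 0 0' | grep -E "pos|contact"; python3 jog.py '0 0 0 0 0 0;0 0 0 0 0 0;0 0 0 0 0 0' 45 | grep -E "contact|width"; python3 jog.py '0 0 -20 0 0 0;0 0 -60 0 0 0;0 0 -110 0 0 0;-30 0 -160 0 0 0;-80 0 -210 0 0 0;-130 0 -260 0 0 0;-180 0 -300 0 0 0;-220 0 -300 0 0 0;-220 0 -300 0 0 0;-220 0 -300 0 0 0' | grep pos
python3 jog.py '0 0 0 0 0 0;0 0 0 0 0 0;0 0 0 0 0 0' | grep pos
python3 - <<'E'
from rect import *
im,c=shot("wrist","w12.png");pickle.dump(c,open("c12.pkl","wb"))
s=shot("side","s3.png")
E
```

```text
position: [711.5, -2.2, 25.0]
contact_force: [0.1, 0.3, -0.0]
contact_force: [-0.5, 0.2, -0.1]
gripper_width: 45.1
position: [488.7, -2.7, 330.2]
position: [492.1, -2.2, 323.8]
```

View pics/w12.png

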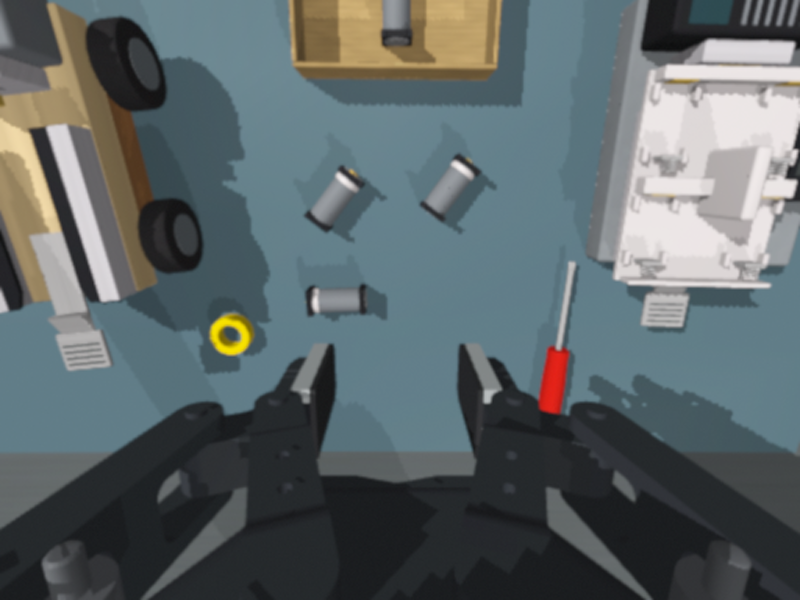

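```bash
cat > cells.py <<'E'
from rect import *
def cells(fn,c,guess):
    im=cv2.imread("pics/"+fn).astype(int)
    V=im.max(2);D=V-im.min(2);m=((V>95)&(D<28)).astype(np.uint8)*255
    m=cv2.morphologyEx(m,cv2.MORPH_OPEN,np.ones((5,5),np.uint8))
    n,l,st,ce=cv2.connectedComponentsWithStats(m)
    for i in range(1,n):
        if 700<st[i,4]<4500 and st[i,1]<360:
            pts=np.argwhere(l==i)[:,::-1].astype(np.float32)
            r=cv2.minAreaRect(pts)
            W=np.array([onz(c,p,16)[:2] for p in cv2.boxPoints(r)])
            e=[W[1]-W[0],W[2]-W[1]];a=max(e,key=np.linalg.norm);b=min(e,key=np.linalg.norm)
            la,lb=np.linalg.norm(a),np.linalg.norm(b)
            if 38<la<70 and 18<lb<32:
                print(np.round(r[0]),"xy",W.mean(0).round(1),"yaw",np.arctan2(a[1],a[0]).round(3),la.round(1),lb.round(1))
E
python3 - <<'E'
from cells import *
cells("w12.png",pickle.load(open("c12.pkl","rb")),0)
cells("w2.png",pickle.load(open("c2.pkl","rb")),0)
cells("w1.png",pickle.load(open("c1.pkl","rb")),0)
E
```

```text
[450. 188.] xy [549.6 -56.7] yaw -0.602 53.0 30.4
[332. 198.] xy [540.   63.5] yaw -0.825 52.7 31.0
[335. 300.] xy [431.7  64.8] yaw -1.52 52.2 28.8
[634. 182.] xy [553.2 -55.6] yaw -0.705 53.3 31.9
[520. 195.] xy [540.5  60. ] yaw -0.666 52.5 30.6
[512. 296.] xy [431.8  60.3] yaw -1.569 51.3 28.8
[747. 117.] xy [554.1 -56.6] yaw -0.728 55.5 31.4
[626. 129.] xy [543.6  60.2] yaw -0.75 52.9 29.5
[612. 242.] xy [432.2  58.2] yaw -1.571 51.4 26.9
```

Run:
```python
from h import *
go((511,88,170),down(-0.75))
```

```text
row [ 19.2 -90.3 153.7] [0.0017 0.0021 0.7498] rows>= 5.0
```

```bash
python3 jog.py '19 -90 154 0 0 .15;19 -90 154 0 0 .3;19 -90 154 0 0 .45;19 -90 154 0 0 .6;19 -90 154 0 0 .75;19 -90 154 0 0 .75;19 -90 154 0 0 .75;19 -90 154 0 0 .75;19 -90 154 0 0 .75' 45 | grep pos
python3 - <<'E'
from cells import *
im,c=shot("wrist","w13.png");pickle.dump(c,open("c13.pkl","wb"))
import cells as q
im=cv2.imread("pics/w13.png").astype(int)
V=im.max(2);D=V-im.min(2);m=((V>95)&(D<28)).astype(np.uint8)*255
m=cv2.morphologyEx(m,cv2.MORPH_OPEN,np.ones((9,9),np.uint8));n,l,st,ce=cv2.connectedComponentsWithStats(m)
print([ (st[i].tolist(),ce[i].round()) for i in range(1,n) if st[i,4]>1500])
print([im[r,ce_].tolist() for r,ce_ in ((250,400),(100,100),(300,400),(200,400))])
print(arm.read_state()["position"])
E
```

```text
position: [510.9, 87.6, 171.7]
[([499, 26, 49, 99, 4309], array([524.,  75.])), ([374, 182, 45, 82, 3157], array([397., 221.])), ([464, 301, 68, 95, 2980], array([496., 340.])), ([33, 389, 109, 79, 5223], array([ 86., 428.])), ([697, 390, 103, 141, 8017], array([763., 460.])), ([200, 492, 47, 55, 1537], array([226., 521.]))]
[[186, 183, 178], [169, 160, 129], [176, 165, 132], [184, 179, 175]]
[510.77183159  87.59491338 171.69789358]
```

```bash
cat > fit.py <<'E'
from rect import *
def fit(fn,c,px,sgn=1,zb=16):
    "cell body nearest px: axis line through row/col midpoints -> world centre,yaw"
    im=cv2.imread("pics/"+fn).astype(int);V=im.max(2);D=V-im.min(2);m=((V>95)&(D<28)).astype(np.uint8)*255
    m=cv2.morphologyEx(m,cv2.MORPH_OPEN,np.ones((9,9),np.uint8));n,l,st,ce=cv2.connectedComponentsWithStats(m)
    i=min((i for i in range(1,n) if 1200<st[i,4]<9000),key=lambda i:np.hypot(*(ce[i]-px)))
    x,y,w,h,a=st[i];M=l==i;rows=np.arange(y+6,y+h-6)
    mid=np.array([np.flatnonzero(M[r])[[0,-1]].mean() for r in rows]);wd=np.array([np.ptp(np.flatnonzero(M[r])) for r in rows])
    ok=abs(wd-np.median(wd))<4;k=np.polyfit(rows[ok],mid[ok],1)
    A,B=[onz(c,(np.polyval(k,r),r),zb) for r in (y+h-1,y)];v=B-A
    print("n",a,"box",st[i][:4],"wd",np.median(wd),"centre",((A+B)/2).round(1),"yaw",np.arctan2(v[1],v[0]).round(3),"len",np.linalg.norm(v).round(1))
    return (A+B)/2,np.arctan2(v[1],v[0])
E
python3 - <<'E'
from fit import *
c=pickle.load(open("c13.pkl","rb"))
ctr,yaw=fit("w13.png",c,(397,221),zb=20)
print(proj(c,[[ctr[0]+r*np.cos(yaw),ctr[1]+r*np.sin(yaw),28] for r in (-32.5,-26.5,26.5,29.5)]).round(0).tolist())
im=cv2.imread("pics/w13.png");print(im[130:310:6,398].tolist())
go((ctr[0],ctr[1],60),down(yaw))
E
```

```text
n 3157 box [374 182  45  82] wd 38.0 centre [538.7  61.2  20. ] yaw -0.672 len 53.4
[[401.0, 274.0], [401.0, 265.0], [394.0, 182.0], [394.0, 177.0]]
[[180, 168, 136], [180, 169, 136], [180, 168, 136], [180, 167, 136], [180, 167, 135], [180, 167, 136], [170, 159, 129], [118, 153, 168], [69, 63, 63], [183, 181, 181], [255, 255, 255], [192, 188, 184], [187, 182, 178], [188, 183, 178], [188, 183, 178], [189, 184, 179], [189, 184, 179], [190, 184, 179], [189, 184, 180], [190, 185, 180], [190, 185, 181], [190, 185, 182], [156, 151, 148], [64, 58, 59], [174, 162, 129], [177, 165, 131], [177, 165, 132], [176, 165, 131], [176, 165, 131], [176, 165, 132]]
row [ 38.4   0.4 111.7] [-0.0012 -0.0005 -0.0777] rows>= 2.4
```

```bash
python3 jog.py '20 0 40 0 0 -.078;38.4 0.4 80 0 0 -.078;38.4 0.4 112 0 0 -.078;38.4 0.4 135 0 0 -.078;38.4 0.4 149 0 0 -.078;38.4 0.4 150.5 0 0 -.078;38.4 0.4 150.5 0 0 -.078;38.4 0.4 150.5 0 0 -.078' 45 | grep -E "pos|contact"; python3 jog.py '0 0 0 0 0 0;0 0 0 0 0 0;0 0 0 0 0 0;0 0 0 0 0 0;0 0 0 0 0 0' 0 | grep -E "pos|contact|width|grasp"; python3 jog.py '0 0 -20 0 0 0;0 0 -60 0 0 0;0 0 -100 0 0 0;0 0 -140 0 0 0;0 0 -150 0 0 0;0 0 -150 0 0 0' | grep -E "pos|contact|width|grasp"
python3 - <<'E'
from h import *
yaw=-.0275;o=np.array([555.1,-279.2,0])
w=o+R.from_euler('z',yaw).apply([-44+12,-46,0])
go((*w[:2],200),down(yaw)); print(w)
E
```

```text
position: [539.2, 61.6, 21.8]
contact_force: [-0.5, -0.3, 0.4]
position: [539.1, 61.6, 22.0]
contact_force: [-1.0, 0.1, 6.0]
gripper_width: 24.1
grasp_force: 58.8
position: [539.0, 61.7, 172.5]
contact_force: [0.2, -0.2, -1.5]
gripper_width: 23.9
grasp_force: 59.1
row [226.9 312.6 -28.3] [-0.0035 -0.0033 -0.6444] rows>= 7.7
[ 521.84725867 -324.30271826    0.        ]
```

```bash
cat > ins.py <<'E'
from h import *
YAW=-.0275;O=np.array([555.1,-279.2,60.])
B={1:(-44,46.3),2:(-44,-46.3),3:(46,46.3),4:(46,-46.3)}
def tcp(b,dx,dz,tilt,off=8.):
    q=down(YAW,tilt);c=O+R.from_euler('z',YAW).apply([B[b][0]+dx,B[b][1],20+dz])
    return c-q.apply([0,0,off]),q
def to(b,dx,dz,tilt): 
    p,q=tcp(b,dx,dz,tilt);print(p.round(1));go(p,q)
E
python3 -c "
from ins import *
to(1,11,90,0)"
```

```text
[ 523.4 -232.   178. ]
row [170.6 239.6  -6.1] [-0.0035 -0.0033 -0.6444] rows>= 5.9
```

```bash
python3 jog.py '20 30 -20 0 0 -.1;45 65 -20 0 0 -.2;75 105 -20 0 0 -.3;105 145 -20 0 0 -.42;135 185 -15 0 0 -.53;160 220 -6 0 0 -.62;170.6 239.6 -6 0 0 -.644;170.6 239.6 -6 0 0 -.644;170.6 239.6 -6 0 0 -.644;170.6 239.6 -6 0 0 -.644' | grep -E "pos|contact|width|grasp"; python3 jog.py '0 0 0 0 .13 0;0 0 0 0 .26 0;0 0 0 0 .384 0;0 0 0 0 .384 0;0 0 0 0 .384 0;0 0 0 0 .384 0'| grep -E "pos|contact|width|grasp"
python3 -c "
from ins import *
to(1,12,20,.384)"
```

```text
position: [522.4, -231.5, 175.5]
contact_force: [0.4, -0.2, -1.4]
gripper_width: 24.0
grasp_force: 59.2
position: [524.1, -231.9, 177.2]
contact_force: [0.5, -0.3, -1.3]
gripper_width: 23.4
grasp_force: 59.1
[ 521.4 -232.   107.4]
row [-28.7   0.1  63.7] [ 0.     -0.0002  0.0015] rows>= 1.4
```

```bash
python3 jog.py '-8 0 18 0 0 0;-16 0 36 0 0 0;-24 0 54 0 0 0;-28.7 0 63.7 0 0 0;-28.7 0 63.7 0 0 0;-28.7 0 63.7 0 0 0' | grep -E "pos|contact"
python3 -c "
from ins import *
to(1,12,14,.384)"
```

```text
position: [521.0, -232.4, 107.2]
contact_force: [0.0, 0.0, 0.1]
[ 521.4 -232.   101.4]
row [-1.9 -0.5  5.5] [ 0.0003 -0.0006  0.0006] rows>= 0.1
```

```bash
python3 jog.py '-1.9 -0.4 5.5 0 0 0;-1.9 -0.4 5.5 0 0 0;-1.9 -0.4 5.5 0 0 0' | grep -E "pos|contact"
python3 jog.py '-3 0 -1.2 0 0 0;-5.6 0 -2.25 0 0 0;-5.6 0 -2.25 0 0 0;-5.6 0 -2.25 0 0 0' | grep -E "pos|contact"; python3 -c "
from ins import *
to(1,-1.5,13,.384)"
```

```text
position: [520.5, -232.0, 101.4]
contact_force: [0.5, -0.3, -1.2]
position: [514.3, -231.8, 101.2]
contact_force: [0.3, 0.4, -0.8]
[ 507.9 -231.6  100.4]
row [-6.2 -0.1 -1.7] [ 0.0002 -0.0003 -0.0002] rows>= 0.1
```

```bash
python3 jog.py '-3 0 -0.9 0 0 0;-6.2 0 -1.7 0 0 0;-6.2 0 -1.7 0 0 0;-6.2 0 -1.7 0 0 0' | grep -E "pos|contact"; python3 -c "
from ins import *
for t in (.384,.3,.2,.1,0): to(1,-1.5,29.5*np.sin(t)+14*(np.cos(t)-1)+1,t)"
```

```text
position: [508.9, -231.8, 101.0]
contact_force: [3.0, 0.9, 1.5]
[ 507.9 -231.6   98.4]
row [-1.9 -0.1  2. ] [ 0.0006 -0.0025  0.0003] rows>= 0.1
[ 508.5 -231.6   96.7]
row [-2.  -0.1  3.8] [ 0.0006 -0.0865  0.0002] rows>= 0.6
[ 509.3 -231.6   94.4]
row [-2.1 -0.1  6.3] [ 0.0006 -0.1865  0.0002] rows>= 1.2
[ 510.1 -231.6   91.8]
row [-2.4 -0.1  9. ] [ 6.000e-04 -2.865e-01  2.000e-04] rows>= 1.9
[ 510.9 -231.7   89. ]
row [-2.7 -0.1 11.9] [ 7.000e-04 -3.865e-01  1.000e-04] rows>= 2.6
```

```bash
python3 jog.py '-1.9 -0.1 2 0 0 0;-2 -0.1 3 0 -0.05 0;-2 -0.1 3.8 0 -0.0865 0;-2.1 -0.1 5 0 -0.13 0;-2.1 -0.1 6.3 0 -0.1865 0;-2.1 -0.1 6.3 0 -0.1865 0;-2.1 -0.1 6.3 0 -0.1865 0' | grep -E "pos|contact"; python3 -c "
from ins import *
for t in (.2,.1,0): to(1,-1.5,29.5*np.sin(t)+14*(np.cos(t)-1)+1,t)"
```

```text
position: [509.0, -231.7, 93.5]
contact_force: [3.3, -0.2, 1.0]
[ 509.3 -231.6   94.4]
row [ 0.5 -0.  -0.9] [0.0003 0.0013 0.0002] rows>= 0.0
[ 510.1 -231.6   91.8]
row [ 0.8 -0.   1.8] [ 0.0004 -0.0987  0.0002] rows>= 0.7
[ 510.9 -231.7   89. ]
row [ 1.  -0.1  4.8] [ 0.0004 -0.1987  0.0002] rows>= 1.3
```

```bash
python3 jog.py '0.4 0 0.8 0 -0.05 0;0.8 0 1.8 0 -0.0987 0;0.9 0 3.3 0 -0.15 0;1 0 4.8 0 -0.1987 0;1 0 4.8 0 -0.1987 0;1 0 4.8 0 -0.1987 0' | grep -E "pos|contact|rot|width"; python3 -c "
from ins import *
to(1,-1,0,0)"
```

```text
position: [510.1, -231.6, 88.6]
ee_rot: [1.0, -0.014, -0.0, -0.0]
contact_force: [4.1, -0.8, -1.9]
gripper_width: 24.0
[ 511.4 -231.7   88. ]
row [1.3 0.1 0.6] [-0.0002  0.001  -0.0004] rows>= 0.0
```

```bash
python3 jog.py '0.5 0 1 0 0 0;0.5 0 1.6 0 0 0;0.5 0 1.6 0 0 0' | grep -E "pos|contact"; python3 jog.py '0 0 0 0 0 0;0 0 0 0 0 0;0 0 0 0 0 0' 40 | grep -E "pos|contact|width"; python3 jog.py '0 0 -20 0 0 0;0 0 -60 0 0 0;-40 0 -110 0 0 0;-75 0 -160 0 0 0;-75 0 -190 0 0 0;-75 0 -230 0 0 0;-75 0 -230 0 0 0;-75 0 -230 0 0 0;-75 0 -230 0 0 0' | grep pos
python3 - <<'E'
from fit import *
im,c=shot("wrist","w14.png");pickle.dump(c,open("c14.pkl","wb"))
yaw=-.0275;o=np.array([555.1,-279.2,0])
g=samp("w14.png",c,o,yaw,np.arange(-95,95,3.),np.array([46.3]),87)[:,0]
print("axis profile",g.astype(int).tolist())
for x in (-70,-60,-44,-25,-14): print(x,samp("w14.png",c,o,yaw,np.array([x*1.]),np.arange(22,70,2.),87)[0].astype(int).tolist())
E
```

```text
position: [510.4, -231.6, 88.1]
contact_force: [2.6, 0.0, 3.3]
position: [509.4, -231.4, 86.8]
contact_force: [-0.1, -0.7, -0.2]
gripper_width: 39.9
position: [435.2, -229.2, 315.9]
axis profile [121, 126, 206, 186, 190, 177, 131, 60, 52, 126, 139, 140, 140, 141, 141, 141, 141, 142, 143, 143, 144, 144, 144, 160, 224, 214, 90, 55, 188, 219, 220, 222, 228, 210, 171, 169, 154, 134, 193, 218, 219, 219, 221, 230, 234, 234, 234, 234, 234, 234, 235, 235, 234, 209, 177, 175, 0, 0, 0, 0, 0, 0, 0, 0]
-70 [175, 153, 153, 164, 169, 133, 73, 50, 51, 57, 65, 73, 75, 77, 80, 78, 77, 75, 74, 114, 201, 224, 193, 139]
-60 [197, 175, 174, 175, 170, 157, 132, 93, 96, 109, 122, 132, 139, 145, 149, 149, 147, 142, 143, 183, 211, 214, 196, 135]
-44 [175, 174, 174, 175, 174, 171, 143, 99, 99, 113, 124, 135, 141, 146, 150, 150, 147, 141, 146, 193, 218, 217, 190, 130]
-25 [180, 175, 175, 174, 171, 165, 153, 132, 137, 151, 164, 176, 184, 189, 192, 192, 189, 186, 177, 173, 195, 210, 186, 127]
-14 [169, 169, 170, 170, 168, 138, 74, 53, 49, 52, 52, 52, 54, 55, 55, 54, 53, 49, 51, 84, 172, 215, 184, 126]
```

Run:
```python
from h import *
go((521,-31,171),down(-0.7))
```

```text
row [  80.9 -200.4  144.5] [0.0008 0.0054 0.672 ] rows>= 5.2
```

```bash
python3 jog.py '20 -50 10 0 0 .13;40 -100 40 0 0 .26;60 -150 80 0 0 .4;81 -200 120 0 0 .54;81 -200 144.5 0 0 .672;81 -200 144.5 0 0 .672;81 -200 144.5 0 0 .672;81 -200 144.5 0 0 .672;81 -200 144.5 0 0 .672' 45 | grep pos
python3 - <<'E'
from fit import *
im,c=shot("wrist","w15.png");pickle.dump(c,open("c15.pkl","wb"))
ctr,yaw=fit("w15.png",c,(397,221),zb=20)
go((ctr[0],ctr[1],22),down(yaw))
E
```

```text
position: [522.6, -32.4, 173.6]
n 3074 box [374 188  45  80] wd 38.0 centre [549.  -55.1  20. ] yaw -0.627 len 52.7
row [ 34.7   0.4 151.9] [-0.0005 -0.0002 -0.0738] rows>= 3.1
```

```bash
python3 jog.py '20 0 40 0 0 -.074;34.7 0.4 80 0 0 -.074;34.7 0.4 112 0 0 -.074;34.7 0.4 135 0 0 -.074;34.7 0.4 150 0 0 -.074;34.7 0.4 152 0 0 -.074;34.7 0.4 152 0 0 -.074;34.7 0.4 152 0 0 -.074' 45 | grep -E "pos|contact"; python3 jog.py '0 0 0 0 0 0;0 0 0 0 0 0;0 0 0 0 0 0;0 0 0 0 0 0;0 0 0 0 0 0' 0 | grep -E "pos|contact|width|grasp"; python3 jog.py '0 0 -20 0 0 0;0 0 -60 0 0 0;0 0 -100 0 0 0;0 0 -140 0 0 0;0 0 -150 0 0 0;0 0 -150 0 0 0' | grep -E "pos|contact|width|grasp"
python3 -c "
from ins import *
to(3,12,90,0)"
```

```text
position: [549.5, -54.6, 22.5]
contact_force: [0.1, -0.2, 0.2]
position: [549.3, -54.4, 22.5]
contact_force: [-1.5, 0.1, 5.8]
gripper_width: 24.2
grasp_force: 58.8
position: [549.4, -54.2, 173.0]
contact_force: [0.2, 0.7, -1.4]
gripper_width: 24.0
grasp_force: 59.1
[ 614.4 -234.5  178. ]
row [158.2 108.1  -5. ] [-0.0023 -0.003  -0.5983] rows>= 4.0
```

```bash
python3 jog.py '30 20 -10 0 0 -.12;60 40 -10 0 0 -.25;90 62 -10 0 0 -.38;120 85 -10 0 0 -.5;158.2 108.1 -5 0 0 -.598;158.2 108.1 -5 0 0 -.598;158.2 108.1 -5 0 0 -.598;158.2 108.1 -5 0 0 -.598' | grep -E "pos"; python3 jog.py '0 0 0 0 .13 0;0 0 0 0 .26 0;0 0 0 0 .384 0;0 0 0 0 .384 0;0 0 0 0 .384 0;0 0 0 0 .384 0'| grep -E "pos|width|grasp"
python3 -c "
from ins import *
to(3,10,20,.384);to(3,10,14,.384)"
```

```text
position: [612.6, -234.0, 174.1]
position: [614.7, -234.2, 176.6]
gripper_width: 23.9
grasp_force: 59.2
[ 609.4 -234.4  107.4]
row [-30.8   0.3  62.2] [0.0001 0.0008 0.0013] rows>= 1.4
[ 609.4 -234.4  101.4]
row [-33.1   0.3  67.7] [0.0001 0.0008 0.0013] rows>= 1.5
```

```bash
python3 jog.py '-10 0 20 0 0 0;-20 0 40 0 0 0;-28 0 56 0 0 0;-30.8 0.3 62.2 0 0 0;-33.1 .3 67.7 0 0 0;-33.1 .3 67.7 0 0 0;-33.1 .3 67.7 0 0 0' | grep -E "pos|contact"
python3 jog.py '-3 0 -1.2 0 0 0;-5.6 0 -2.25 0 0 0;-8.4 0 -3 0 0 0;-8.4 0 -3 0 0 0;-8.4 0 -3 0 0 0' | grep -E "pos|contact"
python3 -c "
from ins import *
for t in (.384,.3,.2): to(3,-1.5,29.5*np.sin(t)+14*(np.cos(t)-1)+1,t)"
```

```text
position: [609.0, -235.0, 101.6]
contact_force: [0.9, 0.1, -0.6]
position: [600.3, -234.8, 101.5]
contact_force: [2.6, 0.9, 0.3]
[ 597.9 -234.1   98.4]
row [-3.4 -0.7  1.9] [ 0.0006 -0.0017  0.0003] rows>= 0.1
[ 598.5 -234.1   96.7]
row [-3.5 -0.7  3.7] [ 0.0006 -0.0857  0.0003] rows>= 0.6
[ 599.3 -234.1   94.4]
row [-3.6 -0.7  6.1] [ 0.0006 -0.1857  0.0002] rows>= 1.2
```

```bash
python3 jog.py '-3.4 -0.5 -1 0 0 0;-3.4 -0.5 1.9 0 0 0;-3.5 -0.6 3 0 -0.05 0;-3.5 -0.6 3.7 0 -0.0857 0;-3.6 -0.6 5 0 -0.13 0;-3.6 -0.6 6.1 0 -0.1857 0;-3.6 -0.6 6.1 0 -0.1857 0;-3.6 -0.6 6.1 0 -0.1857 0' | grep -E "pos|contact"; python3 -c "
from ins import *
for t in (.1,0): to(3,-1.5,29.5*np.sin(t)+14*(np.cos(t)-1)+1,t)"
```

```text
position: [599.5, -234.2, 93.9]
contact_force: [3.9, -1.3, 3.0]
[ 600.1 -234.1   91.8]
row [ 0.1 -0.1  2.1] [ 0.0007 -0.1006  0.0005] rows>= 0.7
[ 600.9 -234.1   89. ]
row [ 0.4 -0.1  5.1] [ 0.0007 -0.2006  0.0004] rows>= 1.3
```

```bash
python3 jog.py '0 0 1 0 -0.05 0;0.1 0 2.1 0 -0.1 0;0.2 0 3.6 0 -0.15 0;0.3 0 5.1 0 -0.2 0;0.3 0 5.1 0 -0.2 0;0.3 0 5.1 0 -0.2 0' | grep -E "pos|contact|rot|width"; python3 jog.py '0.5 0 0.8 0 0 0;0.5 0 1.5 0 0 0;0.5 0 1.5 0 0 0' | grep -E "pos|contact"
```

```text
position: [600.0, -233.9, 88.6]
ee_rot: [1.0, -0.014, -0.0, -0.0]
contact_force: [3.9, 0.7, 2.2]
gripper_width: 23.8
position: [600.1, -233.9, 88.5]
contact_force: [1.3, 3.2, 8.6]
```

```bash
python3 jog.py '0 0 0 0 0 0;0 0 0 0 0 0;0 0 0 0 0 0' 40 | grep -E "pos|contact|width"; python3 jog.py '0 0 -20 0 0 0;0 0 -60 0 0 0;-30 0 -100 0 0 0;-70 0 -140 0 0 0;-110 0 -180 0 0 0;-140 0 -225 0 0 0;-160 -40 -228 0 0 -.15;-160 -80 -228 0 0 -.3;-160 -80 -228 0 0 -.4;-160 -80 -228 0 0 -.4' | grep pos
python3 - <<'E'
from rect import *
im,c=shot("wrist","w16.png");pickle.dump(c,open("c16.pkl","wb"))
go((432,22,171),down(1.57))
E
```

```text
position: [598.1, -234.0, 85.6]
contact_force: [0.1, 0.9, -0.6]
gripper_width: 40.2
position: [442.1, -148.9, 315.2]
row [  53.  -163.3  144. ] [-0.0039  0.0023 -1.1993] rows>= 8.0
```

```bash
python3 jog.py '10 -30 0 0 0 -.14;20 -60 20 0 0 -.28;30 -90 40 0 0 -.42;40 -120 60 0 0 -.56;53 -163 80 0 0 -.7;53 -163 100 0 0 -.84;53 -163 120 0 0 -.98;53 -163 144 0 0 -1.12;53 -163 144 0 0 -1.199;53 -163 144 0 0 -1.199' 45 | grep pos;python3 jog.py '0 0 0 0 0 0;0 0 0 0 0 0;0 0 0 0 0 0' | grep pos
python3 - <<'E'
from fit import *
im,c=shot("wrist","w17.png");pickle.dump(c,open("c17.pkl","wb"))
ctr,yaw=fit("w17.png",c,(397,221),zb=20)
go((ctr[0],ctr[1],22.5),down(yaw)); print(arm.read_state()["joints"].round(2))
im=cv2.imread("pics/w17.png"); print(im[150:290:6,397].sum(1).tolist())
E
```

```text
position: [432.3, 20.5, 170.0]
position: [432.9, 21.3, 171.7]
n 3163 box [372 179  43  81] wd 39.0 centre [431.4  62.7  20. ] yaw 1.607 len 52.3
row [ 41.3  -1.1 149.3] [-0.0022 -0.0004 -0.0366] rows>= 3.1
[ 0.43  0.14 -0.55 -0.   -0.89  2.72]
[426, 425, 391, 552, 167, 441, 762, 549, 507, 506, 504, 505, 505, 506, 504, 503, 501, 501, 444, 154, 281, 292, 293, 340]
```

```bash
python3 jog.py '20 0 40 0 0 -.037;41.3 -1.1 80 0 0 -.037;41.3 -1.1 112 0 0 -.037;41.3 -1.1 135 0 0 -.037;41.3 -1.1 147 0 0 -.037;41.3 -1.1 149.3 0 0 -.037;41.3 -1.1 149.3 0 0 -.037;41.3 -1.1 149.3 0 0 -.037' 45 | grep -E "pos|contact"; python3 jog.py '0 0 0 0 0 0;0 0 0 0 0 0;0 0 0 0 0 0;0 0 0 0 0 0;0 0 0 0 0 0' 0 | grep -E "pos|contact|width|grasp"; python3 jog.py '0 0 -20 0 0 0;0 0 -60 0 0 0;0 0 -100 0 0 0;0 0 -140 0 0 0;0 0 -150 0 0 0;0 0 -150 0 0 0' | grep -E "pos|contact|width|grasp"
python3 -c "
from ins import *
to(4,12,90,0)"
```

```text
position: [431.8, 63.1, 23.0]
contact_force: [0.5, -0.2, 0.6]
position: [431.7, 63.0, 23.3]
contact_force: [-1.6, 0.6, 5.6]
gripper_width: 23.9
grasp_force: 58.6
position: [432.2, 63.1, 174.0]
contact_force: [-0.1, -0.4, -1.6]
gripper_width: 24.0
grasp_force: 59.2
[ 611.8 -327.1  178. ]
row [-396.6  165.    -4.8] [-9.0000e-04 -3.7000e-03  1.6354e+00] rows>= 10.9
```

```bash
python3 jog.py '-30 12 -20 0 0 .14;-65 27 -20 0 0 .28;-100 42 -20 0 0 .42;-140 58 -20 0 0 .56;-180 75 -20 0 0 .7;-220 92 -20 0 0 .84;-260 108 -20 0 0 .98;-300 125 -20 0 0 1.12;-340 141 -20 0 0 1.26;-340 141 -20 0 0 1.4' | grep pos
python3 -c "
from ins import *
to(4,12,90,0)"
```

```text
position: [585.3, -275.8, 187.2]
[ 611.8 -327.1  178. ]
row [16.  55.5  9. ] [-0.0014  0.0076  0.2248] rows>= 1.5
```

```bash
python3 jog.py '8 28 9 0 0 .1;16 55.5 9 0 0 .22;16 55.5 9 0 0 .22;16 55.5 9 0 0 .22;16 55.5 9 0 0 .22' | grep -E "pos|rot"; python3 jog.py '0 0 0 0 .13 0;0 0 0 0 .26 0;0 0 0 0 .384 0;0 0 0 0 .384 0;0 0 0 0 .384 0;0 0 0 0 .384 0'| grep -E "pos|width|grasp"
python3 -c "
from ins import *
to(4,10,20,.384);to(4,10,14,.384)"
```

```text
position: [611.5, -322.0, 180.9]
ee_rot: [1.0, -0.005, -0.003, -0.001]
position: [613.1, -322.4, 183.0]
gripper_width: 23.9
grasp_force: 59.4
[ 606.8 -326.9  107.4]
row [-33.9   4.6  67.9] [-0.0058  0.0032  0.0161] rows>= 1.5
[ 606.8 -326.9  101.4]
row [-36.1   4.6  73.4] [-0.0058  0.0032  0.0161] rows>= 1.6
```

```bash
python3 jog.py '-10 2 20 0 0 .016;-20 4.6 40 -.006 .003 .016;-28 4.6 56 -.006 .003 .016;-33.9 4.6 67.9 -.006 .003 .016;-35.7 4.6 72.5 -.006 .003 .016;-35.7 4.6 72.5 -.006 .003 .016;-35.7 4.6 72.5 -.006 .003 .016' | grep -E "pos|contact"
python3 jog.py '-3 0 -1.2 0 0 0;-5.6 0 -2.25 0 0 0;-8.4 0 -3 0 0 0;-8.4 0 -3 0 0 0;-8.4 0 -3 0 0 0' | grep -E "pos|contact"
python3 -c "
from ins import *
for t in (.384,.3,.2): to(4,-1.5,29.5*np.sin(t)+14*(np.cos(t)-1)+1.8,t)"
```

```text
position: [607.0, -327.5, 102.9]
contact_force: [-0.1, -0.3, -0.9]
position: [598.2, -327.3, 102.9]
contact_force: [2.6, 0.6, 1.6]
[ 595.3 -326.6   99.2]
row [-4.  -0.6  2.3] [ 0.0011 -0.003  -0.0009] rows>= 0.1
[ 595.9 -326.6   97.5]
row [-4.1 -0.6  4.1] [ 0.0011 -0.087  -0.0009] rows>= 0.6
[ 596.7 -326.7   95.2]
row [-4.3 -0.6  6.5] [ 0.001 -0.187 -0.001] rows>= 1.2
```

```bash
python3 jog.py '-4 -0.5 -1 0 0 0;-4 -0.5 2.3 0 0 0;-4.1 -0.5 3.4 0 -0.05 0;-4.1 -0.5 4.1 0 -0.0857 0;-4.3 -0.5 5.4 0 -0.13 0;-4.3 -0.5 6.5 0 -0.186 0;-4.3 -0.5 6.5 0 -0.186 0;-4.3 -0.5 6.5 0 -0.186 0' | grep -E "pos|contact"; python3 -c "
from ins import *
for t in (.1,0): to(4,-1.5,29.5*np.sin(t)+14*(np.cos(t)-1)+1.8,t)"
```

```text
position: [597.5, -327.0, 94.9]
contact_force: [4.4, -1.4, 3.1]
[ 597.5 -326.7   92.6]
row [-0.4 -0.3  2.2] [ 0.0014 -0.1023 -0.0005] rows>= 0.7
[ 598.3 -326.7   89.8]
row [-0.2 -0.3  5.1] [ 0.0013 -0.2023 -0.0005] rows>= 1.3
```

```bash
python3 jog.py '-.2 0 1 0 -0.05 0;-.4 -.2 2.2 0 -0.1 0;-.3 -.2 3.6 0 -0.15 0;-.2 -.2 5.1 0 -0.2 0;-.2 -.2 5.1 0 -0.2 0;-.2 -.2 5.1 0 -0.2 0' | grep -E "pos|contact|rot|width"; python3 jog.py '0.5 0 0.8 0 0 0;0.5 0 1.5 0 0 0;0.5 0 1.5 0 0 0' | grep -E "pos|contact"
```

```text
position: [597.4, -326.7, 89.4]
ee_rot: [1.0, -0.014, 0.0, 0.0]
contact_force: [5.6, -1.7, 2.4]
gripper_width: 23.8
position: [597.4, -326.6, 89.3]
contact_force: [3.2, -0.2, 8.4]
```

```bash
python3 jog.py '0 0 0 0 0 0;0 0 0 0 0 0;0 0 0 0 0 0' 40 | grep -E "contact|width"; python3 jog.py '0 0 -20 0 0 0;0 0 -60 0 0 0;-30 0 -100 0 0 0;-70 0 -140 0 0 0;-110 -20 -180 0 0 0;-110 -50 -180 0 0 0;-110 -50 -180 0 0 0;-110 -50 -180 0 0 0' | grep pos
python3 - <<'E'
from rect import *
im,c=shot("wrist","w18.png");pickle.dump(c,open("c18.pkl","wb"))
E
python3 jog.py '0 -50 0 0 0 0;0 -100 0 0 0 0;0 -120 -30 0 0 0;0 -120 -30 0 0 0;0 -120 -30 0 0 0' | grep pos
python3 - <<'E'
from rect import *
im,c=shot("wrist","w19.png");pickle.dump(c,open("c19.pkl","wb"))
a=cv2.imread("pics/w18.png");b=cv2.imread("pics/w19.png")
o=np.array([555.1,-279.2,60])
p=[proj(pickle.load(open(f"c{i}.pkl","rb")),o+np.array([0,0,20])) [0] for i in (18,19)]; print(p)
def f(im,q):
    x,y=[int(v) for v in q];x0=max(0,min(800-240,x-120));y0=max(0,min(600-360,y-160));print(x0,y0);return cv2.resize(im[y0:y0+360,x0:x0+240],(400,600),interpolation=cv2.INTER_CUBIC)
cv2.imwrite("pics/z4.png",np.hstack([f(a,p[0]),f(b,p[1])]))
E
```

```text
contact_force: [-0.4, -0.4, 0.3]
gripper_width: 39.9
position: [487.7, -272.7, 267.5]
position: [492.6, -153.1, 296.8]
[array([403.40806154, 177.4747342 ]), array([553.20570678, 179.18732023])]
283 17
433 19
```

View pics/z4.png

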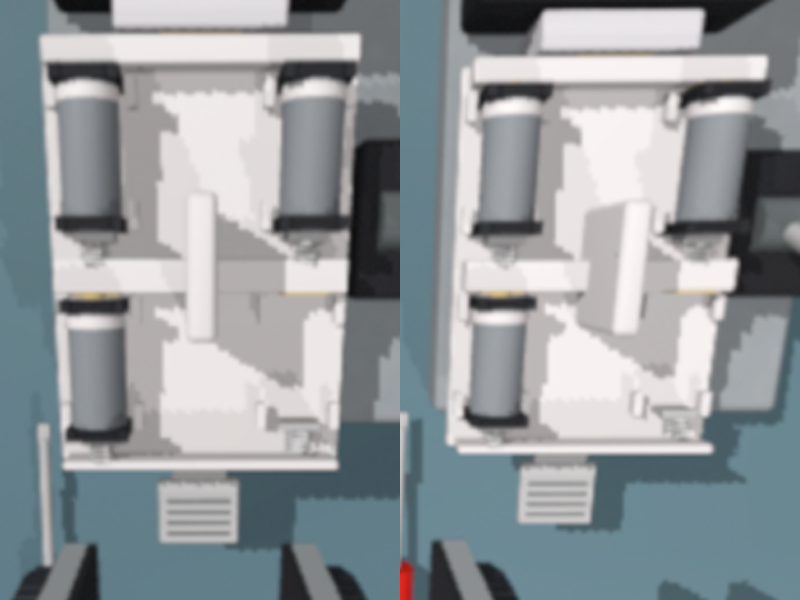

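Run:
```python
from rect import *
c,d=[pickle.load(open(f"c{i}.pkl","rb")) for i in (18,19)]
L=lambda u,v:(283+.6*u,17+.6*v); Q=lambda u,v:(433+.6*(u-400),19+.6*v)
P=dict(b1band=((97,317),(499,317)),b1flatTop=((99,426),(495,415)),b1nubTop=((94,301),(503,301)),b3band=((89,90),(514,103)),b3flatTop=((91,217),(504,226)),b4band=((312,90),(722,103)),b4flatTop=((312,217),(707,226)),pad=((199,512),(557,495)),fin=((201,265),(628,265)))
for k,(a,b) in P.items():
    x,e=tri([(c,L(*a)),(d,Q(*b))]); print(k,x.round(1),R.from_euler('z',.0275).apply(x-[555.1,-279.2,60]).round(1),round(e[0],1))
```

```text
b1band [ 534.  -232.3   77.8] [-22.4  46.3  17.8] 1.1
b1flatTop [ 485.6 -230.7   82.7] [-70.8  46.5  22.7] 0.6
b1nubTop [ 541.6 -232.4   84.7] [-14.8  46.5  24.7] 0.7
b3band [ 626.8 -235.2   79.5] [70.5 45.9 19.5] 0.6
b3flatTop [ 576.1 -232.7   80.1] [19.7 47.  20.1] 1.1
b4band [ 622.9 -325.5   85.3] [ 69.  -44.4  25.3] 0.5
b4flatTop [ 573.2 -326.9   81.9] [ 19.4 -47.1  21.9] 1.1
pad [ 429.5 -275.9   46.2] [-1.257e+02 -1.000e-01 -1.380e+01] 0.4
fin [ 556.  -278.8  113.5] [ 0.9  0.4 53.5] 0.0
```

Run:
```python
from h import *
go((505,-375.5,106),down(-.0275))
```

```text
row [ 20.3 221.7 189.9] [-0.0008  0.005  -0.0019] rows>= 5.9
```

```bash
python3 jog.py '0 50 0 0 0 0;0 100 0 0 0 0;10 150 0 0 0 0;20 200 0 0 0 0;20.3 221.7 40 0 0 0;20.3 221.7 90 0 0 0;20.3 221.7 140 0 0 0;20.3 221.7 190 0 0 0;20.3 221.7 190 0 0 0;20.3 221.7 190 0 0 0' 0 | grep -E "pos|contact"; python3 jog.py '10 0 0 0 0 0;20 0 0 0 0 0;20 0 0 0 0 0;20 0 0 0 0 0' | grep -E "pos|contact"; python3 jog.py '8 0 0 0 0 0;16 0 0 0 0 0;24 0 0 0 0 0;32 0 0 0 0 0;40 0 0 0 0 0;40 0 0 0 0 0;40 0 0 0 0 0' | grep -E "pos|contact"
```

```text
position: [505.2, -376.4, 106.6]
contact_force: [0.2, -0.6, 1.0]
position: [526.8, -376.0, 108.9]
contact_force: [-0.2, 0.2, -0.9]
position: [566.4, -377.0, 107.1]
contact_force: [-0.1, 0.6, -0.3]
```

```bash
for i in 1 2 3; do python3 jog.py '2 0 0 0 0 0;4 0 0 0 0 0;4 0 0 0 0 0' | grep -E "pos|contact"; done
python3 - <<'E'
from rect import *
im,c=shot("wrist","w20.png")
print(proj(c,[[591,-377,100],[603,-378,98]]).round())
m=(im.max(2)<45).astype(np.uint8)*255
n,l,st,ce=cv2.connectedComponentsWithStats(m);print([(s.tolist(),np.round(q/.64)) for s,q in zip(st[1:],ce[1:]) if s[4]>60])
E
```

```text
position: [569.5, -377.2, 107.2]
contact_force: [-0.9, -0.4, -0.2]
position: [573.3, -377.3, 107.1]
contact_force: [-3.3, -0.3, -1.0]
position: [573.7, -377.2, 107.0]
contact_force: [-9.5, 0.6, 3.1]
[[395. 330.]
 [397. 295.]]
[([0, 0, 204, 79, 5488], array([200.,  86.])), ([0, 134, 35, 13, 355], array([ 25., 219.])), ([131, 134, 60, 13, 496], array([251., 220.])), ([481, 141, 31, 29, 472], array([776., 241.])), ([2, 160, 505, 224, 44059], array([395., 489.])), ([0, 219, 55, 27, 541], array([ 46., 367.])), ([142, 219, 54, 26, 470], array([266., 370.])), ([0, 279, 44, 16, 397], array([ 33., 452.]))]
```

```bash
python3 jog.py '-10 0 0 0 0 0;-40 0 0 0 0 0;-50 0 -40 0 0 0;-60 30 -90 0 0 0;-90 30 -140 0 0 0;-120 0 -190 0 0 0;-120 0 -220 0 0 0;-120 0 -220 0 0 0;-120 0 -220 0 0 0' | grep -E "pos|contact"; python3 jog.py '0 0 0 0 0 0;0 0 0 0 0 0;0 0 0 0 0 0;0 0 0 0 0 0;0 0 0 0 0 0'| grep contact
python3 - <<'E'
from rect import *
im,c=shot("wrist","w21.png")
g=cv2.imread("pics/w21.png").max(2)
piv=np.array([572.4,-376.7,56])
for a in (-.5,-.25,0,.25,.5):
    p=proj(c,piv+[50*np.sin(a),0,50*np.cos(a)])[0].astype(int); print(a,p,g[p[1]-4:p[1]+5,p[0]-4:p[0]+5].mean())
o=np.array([555.1,-279.2,0])
for y in (46.3,-46.3): print(samp("w21.png",c,o,-.0275,np.arange(-95,95,3.),np.array([y]),87)[:,0].astype(int).tolist())
E
```

```text
position: [459.3, -374.3, 331.4]
contact_force: [-0.7, -0.1, -0.8]
contact_force: [-0.1, -0.0, 0.9]
-0.5 [396 148] 64.96296296296296
-0.25 [396 132] 102.82716049382717
0 [395 115] 148.08641975308643
0.25 [395  97] 59.65432098765432
0.5 [395  82] 58.160493827160494
[121, 136, 222, 214, 200, 193, 140, 66, 87, 155, 162, 163, 163, 164, 165, 165, 166, 167, 167, 167, 168, 168, 169, 191, 250, 223, 79, 90, 207, 248, 250, 249, 226, 225, 216, 170, 153, 85, 64, 133, 163, 164, 165, 166, 166, 167, 167, 168, 169, 169, 170, 170, 171, 174, 236, 249, 132, 65, 183, 252, 253, 207, 179, 172]
[103, 113, 231, 234, 226, 240, 228, 207, 202, 198, 239, 249, 249, 249, 217, 184, 194, 206, 206, 206, 206, 206, 206, 206, 206, 206, 207, 205, 218, 255, 255, 255, 247, 208, 177, 156, 154, 90, 64, 138, 168, 169, 170, 170, 172, 172, 172, 172, 173, 174, 174, 175, 175, 176, 235, 253, 165, 64, 179, 252, 252, 189, 120, 92]
```

```bash
python3 -c "
from bench import arm
print(arm.job_done())"
```

```text
the job is handed in; nothing more can be done
None
```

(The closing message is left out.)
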